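# Press a rock billet onto its glass slide in the bonding press

### The job

Set the pink granite billet down gently, flat on the glass slide between the stops of the bonding press, swing the press arm over it as far as its stop, and tighten the screw with the black ratchet knob on top until the knob slips and has clicked two or three times, no more. Do not shove the press about, and leave the other things on the bench where they are.

Things in the scene. Friction and masses are not known exactly. Their poses are not given: they have to be found in the camera images.
- granite_center (a point): Centre of the loose pink speckled granite billet, a block 25 mm (its x) by 44 mm (its y) by 26 mm high, about 77 g, standing on the bench at the start. Two billets of the same size, black basalt and green serpentinite, stand near it.
- granite: The same granite billet; origin at the centre of its underside, z up.
- column (a point): Foot of the steel column (26 mm thick, 66 mm high) on which the arm turns, on top of the press's grey cast base (110 mm in x, 185 mm in y, 18 mm thick), 80 mm from the seat along +y; axes as the press, z up. The press, about 4 kg, stands loose on the bench: about 15 N sideways shoves it.
- seat (a point): Middle of the glass slide's top face, 20 mm above the bench, axes as the press. The billet goes here with its 44 mm side along y. Steel stops 6 mm above the glass leave it an opening of 30 mm (x) by 49 mm (y); the long sides are open for fingers over the middle 30 mm.
- swing_arm (a joint): Angle of the swing arm (rad): 0 = against its stop, screw exactly over the seat, arm pointing from the column along the press's -y; positive = swung open, anticlockwise seen from above, towards the press's +x; at most 1.6. Stays where it is left (needs about 2 N at the ball).
- handle_ball (a point): Centre of the black ball, 24 mm in diameter, at the free end of the arm: 155 mm from the column axis, 75 mm above the bench, 75 mm beyond the screw axis. It is for swinging the arm. A 10 mm rod joins it to the arm; the arm is 20 mm wide, its top 84 mm above the bench.
- ratchet_grip (a point): Middle of the black ratchet knob on top of the press arm: upright cylinder 34 mm across, 26 mm high, on the screw axis, 80 mm from the column axis and 120 mm above the bench; z up. White index line on its top and side. It turns in place: the screw and foot go down inside, the knob stays at its height.
- ratchet (a joint): Slip of the ratchet knob relative to the silver nut sleeve under it (rad, clockwise from above positive), 0 at the start; one click each 0.524 rad. Tightening is clockwise. Until the foot presses, knob and sleeve turn together at about 0.1 Nm; the knob slips at about 0.19 Nm and the torque drops at each click. A red mark on the sleeve's dial and the white line agree at 0.
- foot: Brass foot, 22 mm across, under the screw, origin at the middle of its underside. It goes down 1.27 mm per rad of the sleeve; it starts 1.5 to 4 mm above the height of a seated billet and presses with about 50 to 75 N once the ratchet slips. The sleeve's 42 mm dial collar, top 30 mm below the knob's middle, bypasses the ratchet: not for tightening.
- basalt: Black basalt billet, 25 x 44 x 26 mm, origin under its middle. To be left alone.
- serpentinite: Green serpentinite billet, 25 x 44 x 26 mm, origin under its middle. To be left alone.
- dish: Shallow glass dish, 90 mm across, 15 mm high, origin under its middle. To be left alone.
- oil: Brown glass bottle with black cap, 34 mm across, 75 mm high, origin under its middle. To be left alone.
- tweezers: Steel tweezers lying flat, 130 mm long, 8 mm high, origin under its middle. To be left alone.
- loupe: Black eyepiece-like loupe, 40 mm across, 32 mm high, origin under its middle. To be left alone.
Not all that is in view belongs to the job. Of the things that look like the granite, the smallest one is meant.

How it is judged:
On the way, in this order (a step that is already met when the one before it is completed fails the run):
1. the granite billet stands flat on the slide between the stops (x of granite_center in the frame of seat between -0.004 and 0.004 m and y of granite_center in the frame of seat between -0.004 and 0.004 m and z of granite_center in the frame of seat below 0.0148 m and angle between granite_center's own z axis and vertical below 0.06 rad), for 0.2 s.
2. the arm is swung home over the seated billet (all of step 1 and value of joint swing_arm below 0.06 rad), for 0.2 s.
3. the foot presses on the billet and the ratchet has clicked at least twice (all of step 2 and contact force between foot and granite above 30 N and value of joint ratchet above 0.85 rad), for 0.2 s.
At the end, for the whole second after the job is handed in: The billet stands flat on the slide, within 4 mm of its middle; the arm is within 0.06 rad of its stop; the foot presses on the billet with more than 30 N; the ratchet has slipped two or three clicks (0.85 to 1.9 rad); all at rest (all of step 3 and value of joint ratchet below 1.9 rad and linear speed of granite below 0.02 m/s); the robot touches nothing.
It fails at once if the ratchet is clicked on past three clicks (value of joint ratchet above 1.95 rad).
It fails at once if the foot is forced onto the billet with more than 160 N, past what the ratchet allows (contact force between foot and granite above 160 N).
It fails at once if the press is shoved out of its place on the bench by more than 10 mm (distance of any of seat, column from where it was at the start of the episode above 0.01 m).
It fails at once if the billet is dropped or banged onto the slide (faster than 0.35 m/s within 30 mm of it) (linear speed of granite above 0.35 m/s and distance between granite and seat below 0.03 m).
It fails at once if another thing on the bench is moved by more than 20 mm (distance of any of basalt, serpentinite, dish, oil, tweezers, loupe from where it was at the start of the episode above 0.02 m).
It also fails if it takes over 72 s, if anything falls off the work surface, if the arm or the gripper's body presses on something with over 40 N, if the wrist force passes 120 N, or if a joint passes its speed limit or range.

### The arm

A 6-joint arm with a two-finger parallel gripper is mounted at the origin on the work surface. World frame = base frame: x ahead of the robot, y to its left, z up, the work surface at z = 0. Lengths are in m, angles in rad, forces in N, time in s.
With the tool pointing down it reaches from about 0.275 to 0.75 m from the base axis. Payload 10.2 kg.
Tool frame: the origin (TCP) lies on the centre line of the jaws, within the pads' length; the fingertips stand 11 mm ahead of it and the grasp point (between the pads) lies 8 mm behind it (nose_length is the distance from the TCP to the fingertips, in m); z points along the fingers, y is the direction in which the jaws open and shut (so a half turn about z gives the same grasp; the last joint's range is limited). The gripper opens to 88 mm and grips with 3 to 60 N. Pads are 18 mm wide; open, the fingers measure 123 mm over their backs; the gripper's body (75 mm by 187 mm) begins 45 mm behind the grasp point.
Start: joints at [-1.517, 0.313, 1.498, -0, 1.331, -0.223], TCP at [0.143, -0.505, 0.25] pointing down, gripper open.
Joint ranges: [-2.94, 2.94], [-0.97, 2.17], [0.19, 2.56], [-1.23, 4.37], [0.02, 3.11], [-2.88, 2.88]. Speed limits (rad/s): [2.39, 2.39, 3.01, 3.14, 3.14, 3.14].

### API

Orientations are given as [roll, pitch, yaw] about the fixed x, y, z axes, in that order (R = Rz(yaw) Ry(pitch) Rx(roll)).
In Python, from plant import observe, camera, calibration, job_done, look_for, nose_length gives the robot as it stands.
- The arm moves only by the tool jog_arm, never from a script. Its argument "steps" is a list of rows, each a list of 6 numbers: the shift along the tool's x, y, z in m, then the turn, a rotation vector about the tool's x, y, z in degrees. In form: [[dx, dy, dz, rx, ry, rz], ...]. A call has 1 to 20 rows; each row is the pose to reach, as a shift and turn from the pose commanded when the call began, along the tool's axes at that moment; what a row does not reach only later rows make up. A row lasts 1/10 s, in which the tool goes at most 50 mm and 8.59 degrees, less where a joint would pass 70% of its speed; a pose out of reach is approached as far as the arm can. A call with a gripper value outside its range is refused whole. "gripper" is the closure, from 0 (fully open) to 1 (shut), set as the call begins (left out, the last holds). The fingers move at their own pace and stop on an object; the grip force is fixed at half the most. Time passes only in rows, so rows that repeat a pose let the fingers close. It gives the time, the measured TCP pose, the force and the opening at its end, in the units of the state.
- observe(): the state, without advancing time (a new reading comes with each control period).
- camera(name): name is "scene" or "side" or "wrist"; returns the picture (480x640x3 uint8, red, green, blue); there is no depth.
- calibration(name): a dict with "intrinsics" (3x3 intrinsics, pixels), "world_from_camera" (4x4, takes a point from camera to world coordinates); the wrist camera has in their place "mount" (4x4, takes a point from camera to tool coordinates, whose origin is the TCP and whose axes are the flange's). Camera axes: x right, y down, z forward; pixel columns grow to the right and rows downward; lengths in m; the calibration is good to about 2 mm. A picture is of the moment at which its call begins: read the wrist's pose just before it. calibration takes no time and is no camera call.
- job_done(): hands the job in, once; it reports no verdict.
Trained networks look in the newest picture that a camera, given by its name, has taken for a name from the list of things; names that differ only in an ending like _2 or _b are one class to them, and where a whole thing is asked for, a point or a joint stands for the part that bears it (a point fixed in the world has none). Each returns a list of dicts, best first, with "conf" (0 to 1); they miss things now and then, are a little off and sometimes report something else, mostly with a low value. They report only what shows in the picture. A call takes as long as a camera call. They do not tell look-alikes from the thing itself.
- look_for(camera, target): "centre" ([x, y, z] in m, in world coordinates, good to about 4 mm: the middle of the surface that is visible of it).
The state is a dict: "clock": time; "q": joint angles; "qvel": joint speeds; "effort": joint torques, N m; "position": TCP position; "orientation": TCP orientation; "force": force on the tool from outside, world axes, zero at the start; "wrist_torque": the same for the moment, N m; "gripper_width": finger opening in m.
Only numpy, scipy, OpenCV 4.12 (cv2) and the standard library are available. Lean on these libraries where they do the work, as an engineer would, in place of code of your own. Each camera call takes 0.05 s, during which the arm holds its last target. There are 200 camera calls.

## Working session

There is one attempt and no reset: what is moved stays moved. The work goes in short steps, Python scripts to look and compute and a tool call to move; the robot and the scene stay as the last step left them, time stands still between calls to the robot, and variables do not carry over. Pictures are saved under pics/ and viewed, about 8 in all and at most 12, crops included, and the job is handed in when it is done.

Besides the shell and the picture viewer there is one more tool, called after ">>>" as name(argument=value, ...) on one line, values as JSON. jog_arm: Moves the arm, as the interface text tells. Its arguments: {"type":"object","properties":{"steps":{"type":"array"},"gripper":{"type":"number"}},"required":["steps"]}

```bash
mkdir -p pics; ls; cat > h.py <<'E'
from plant import *
import numpy as np, cv2
from scipy.spatial.transform import Rotation as R
def cam(name):
    o=observe(); im=camera(name); c=calibration(name); K=np.array(c["intrinsics"])
    if name=="wrist":
        T=np.eye(4); T[:3,:3]=R.from_euler('xyz',o["orientation"]).as_matrix(); T[:3,3]=o["position"]
        W=T@np.array(c["mount"])
    else: W=np.array(c["world_from_camera"])
    return im,K,W
def px2w(K,W,u,v,z):
    d=W[:3,:3]@np.linalg.inv(K)@np.array([u,v,1.]); s=(z-W[2,3])/d[2]
    return W[:3,3]+s*d
def w2px(K,W,p):
    q=np.linalg.inv(W)@np.append(p,1); q=K@q[:3]; return q[:2]/q[2]
def save(im,f): cv2.imwrite(f"pics/{f}.png",im[:,:,::-1])
E
python3 - <<'E'
from h import *
o=observe(); print(o)
for n in["scene","side"]:
    im,K,W=cam(n); save(im,n+"0"); print(n,K.tolist(),W.round(3).tolist())
    for t in["granite","seat","column","handle_ball","ratchet_grip","basalt","serpentinite","oil","dish","loupe","tweezers"]:
        try: print(t,[(np.round(d["centre"],3).tolist(),round(d["conf"],2)) for d in look_for(n,t)[:4]])
        except Exception as e: print(t,e)
E
```

```text
pics
{'clock': 0.0, 'q': array([-1.51739349e+00,  3.13393383e-01,  1.49844898e+00,  6.80934845e-06,
        1.33101582e+00, -2.23431961e-01]), 'qvel': array([ 0.00129089,  0.00040858, -0.00156936,  0.00202283, -0.00039744,
        0.00244697]), 'effort': array([-1.91298561e-03, -4.02211440e+01, -2.52277637e+01,  6.93792617e-02,
        3.51842260e-02, -9.31182308e-05]), 'position': array([ 0.14344932, -0.50476846,  0.24918556]), 'orientation': array([-3.14036004e+00, -2.86862296e-04,  2.76832996e-01]), 'force': array([ 0.32765277, -0.80342759, -0.08385306]), 'wrist_torque': array([-0.04290229,  0.06383028,  0.04185802]), 'gripper_width': 0.08810857799246864}
scene [[558.751749480729, 0.0, 319.36344100000713], [0.0, 558.751749480729, 236.73281075623822], [0.0, 0.0, 1.0]] [[0.187, 0.789, -0.585, 1.246], [0.982, -0.157, 0.103, -0.074], [-0.011, -0.593, -0.805, 1.05], [0.0, 0.0, 0.0, 1.0]]
granite [([0.581, -0.069, 0.035], 0.9), ([0.476, -0.195, 0.024], 0.79), ([0.461, -0.094, 0.039], 0.57)]
seat []
column [([0.491, 0.14, 0.021], 0.88), ([0.699, -0.354, 0.041], 0.32), ([0.475, -0.191, 0.
[... 625 characters left out ...]
, -0.639, 0.895], [0.01, -0.731, -0.682, 1.041], [0.0, 0.0, 0.0, 1.0]]
granite [([0.453, -0.079, 0.029], 0.69), ([0.683, -0.348, 0.042], 0.63), ([0.567, -0.056, 0.038], 0.61), ([0.463, -0.185, 0.023], 0.57)]
seat [([0.466, 0.172, 0.017], 0.85), ([0.537, 0.171, 0.137], 0.51)]
column [([0.471, 0.172, 0.022], 0.94), ([0.532, 0.173, 0.09], 0.59)]
handle_ball [([0.53, 0.176, 0.085], 0.94)]
ratchet_grip [([0.54, 0.168, 0.134], 0.6)]
basalt [([0.569, -0.167, 0.022], 0.66)]
serpentinite [([0.492, -0.286, 0.028], 0.56)]
oil [([0.68, -0.35, 0.041], 0.61)]
dish [([0.373, -0.368, 0.006], 0.58), ([0.467, 0.175, 0.022], 0.42)]
loupe [([0.373, 0.379, 0.035], 0.55)]
tweezers [([0.729, -0.098, 0.004], 0.41)]
```

View pics/scene0.png

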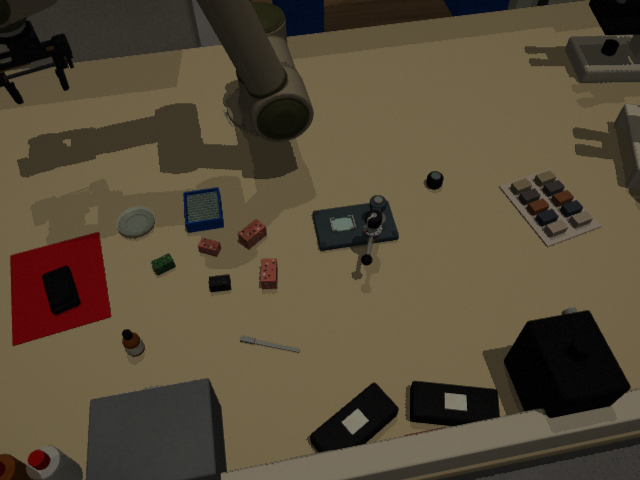

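View pics/side0.png

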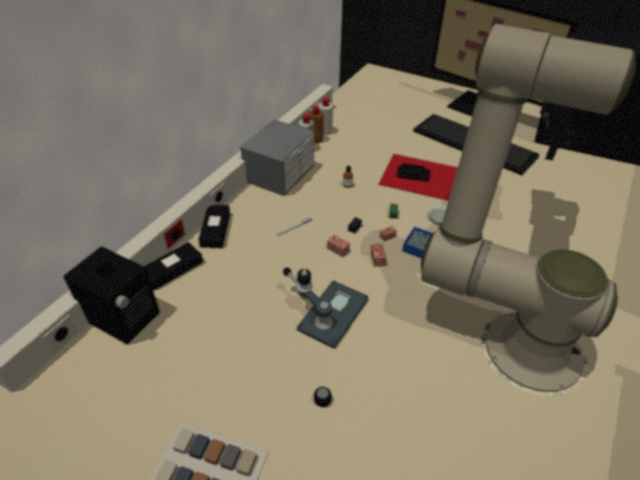

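The pink candidates in the scene picture are (209,247) small, (252,233) larger and (268,273) larger. I choose (209,247), at about (0.476, -0.195), and check it next with an enlarged crop. The press is at (355,226): seat at (343,223), silver column top at (377,204), knob at (373,219) and ball at (367,260), so the arm is open.

```bash
cat >> h.py <<'E'
def todelta(p,yaw=None):
    "row from the current pose to TCP p, pointing down, yaw"
    o=observe(); A=R.from_euler('xyz',o["orientation"]); d=A.inv().apply(np.array(p)-o["position"])
    B=R.from_euler('xyz',[np.pi,0,yaw]) if yaw is not None else A
    r=np.degrees((A.inv()*B).as_rotvec()); return np.round(np.r_[d,r],4).tolist()
E
python3 - <<'E'
from h import *
print(np.round(calibration("wrist")["mount"],3).tolist(), calibration("wrist")["intrinsics"][0],nose_length)
im=cv2.imread("pics/scene0.png")
a=cv2.resize(im[190:310,140:300],(800,600),interpolation=cv2.INTER_CUBIC)[:, :]
b=cv2.resize(im[180:285,305:405],(400,420),interpolation=cv2.INTER_CUBIC)
c=np.zeros((420,800,3),np.uint8); c[:300,:400]=cv2.resize(a,(400,300)); c[:,400:]=b
cv2.imwrite("pics/crop0.png",c)
print(todelta([0.44,-0.20,0.30],0))
E
```

```text
[[0.0, -0.957, -0.289, 0.074], [1.0, 0.0, 0.001, 0.001], [-0.001, -0.289, 0.957, -0.135], [0.0, 0.0, 0.0, 1.0]] [398.79618349   0.         315.95285866] 0.011
[0.3686, -0.2124, -0.0503, 0.0, 0.0008, 15.859]
```

View pics/crop0.png

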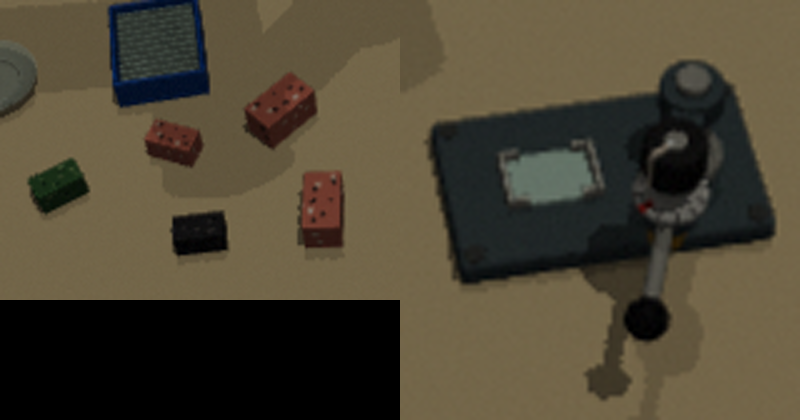

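The crop confirms that the pink block at scene (209,247) matches the black and green billets in size, and the other two are larger. Next is a wrist look at both areas.

>>> jog_arm(steps=[[0.043, -0.022, -0.01, 0, 0, 4], [0.086, -0.043, -0.02, 0, 0, 8], [0.13, -0.065, -0.03, 0, 0, 12], [0.173, -0.086, -0.04, 0, 0, 15.86], [0.216, -0.107, -0.05, 0, 0, 15.86], [0.26, -0.13, -0.05, 0, 0, 15.86], [0.302, -0.15, -0.05, 0, 0, 15.86], [0.346, -0.172, -0.05, 0, 0, 15.86], [0.389, -0.193, -0.05, 0, 0, 15.86], [0.432, -0.215, -0.05, 0, 0, 15.86], [0.432, -0.215, -0.05, 0, 0, 15.86], [0.432, -0.215, -0.05, 0, 0, 15.86], [0.432, -0.215, -0.05, 0, 0, 15.86], [0.432, -0.215, -0.05, 0, 0, 15.86]])

```text
clock: 2.6
position: [0.4995, -0.1812, 0.2998]
orientation: [3.141, 0.0, -0.002]
force: [0.3, -0.2, -0.2]
gripper_width: 0.0879
```

```bash
python3 - <<'E'
from h import *
im,K,W=cam("wrist"); save(im,"w1"); np.savez("w1",K=K,W=W)
print(observe()["position"],observe()["orientation"],observe()["clock"])
print([(np.round(d["centre"],3).tolist(),round(d["conf"],2)) for d in look_for("wrist","granite")[:4]])
E
```

```text
[ 0.49961717 -0.18116028  0.29988014] [ 3.14142392e+00 -1.19338275e-04 -1.95203065e-03] 2.65
[([0.458, -0.1, 0.036], 0.97), ([0.572, -0.072, 0.037], 0.94), ([0.377, -0.381, 0.008], 0.69), ([0.5, -0.295, 0.029], 0.64)]
```

View pics/w1.png

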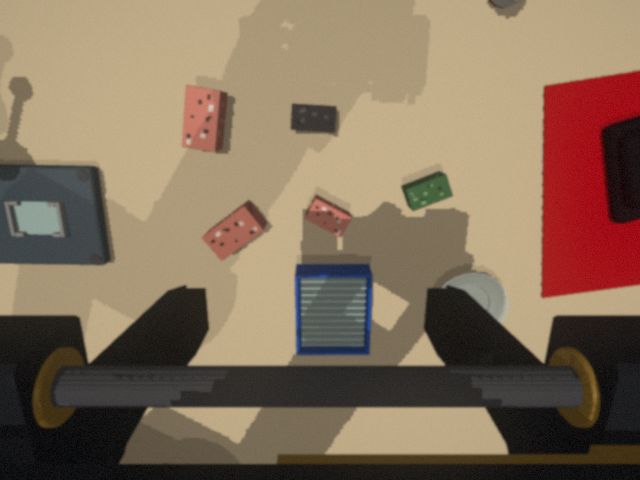

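The wrist view shows the small granite at (329,215), the larger ones at (204,118) and (235,231), and the press glass at (36,218).

```bash
cat >> h.py <<'E'
def redrect(im,K,W,box,z,k=1.25):
    u0,v0,u1,v1=box; s=im[v0:v1,u0:u1].astype(float)
    m=((s[...,0]>k*s[...,1])&(s[...,0]>k*s[...,2])&(s[...,0]>60)&(s[...,1]<.72*s[...,0])).astype(np.uint8)
    m=cv2.morphologyEx(m,cv2.MORPH_CLOSE,np.ones((5,5)))
    n,l,st,c=cv2.connectedComponentsWithStats(m); i=1+st[1:,4].argmax()
    pts=np.argwhere(l==i)[:,::-1]+[u0,v0]
    P=np.array([px2w(K,W,u,v,z)[:2] for u,v in pts]).astype(np.float32)
    return cv2.minAreaRect(P), len(pts), (pts.min(0),pts.max(0))
E
python3 - <<'E'
from h import *
d=np.load("w1.npz"); K,W=d["K"],d["W"]; im=cv2.imread("pics/w1.png")[:,:,::-1]
print(redrect(im,K,W,(295,185,365,245),.026))
s=im[190:240,300:360]
c=cv2.resize(s,(720,600),interpolation=cv2.INTER_CUBIC); save(c,"c1")
for u,v in[(36,218),(329,215)]: print(px2w(K,W,u,v,.02))
E
```

```text
(((0.47260794043540955, -0.19565001130104065), (0.04463117942214012, 0.027108026668429375), 61.41508865356445), 1026, (array([306, 196]), array([351, 235])))
[0.46973251 0.11690448 0.02      ]
[ 0.4724906  -0.19691306  0.02      ]
```

View pics/c1.png

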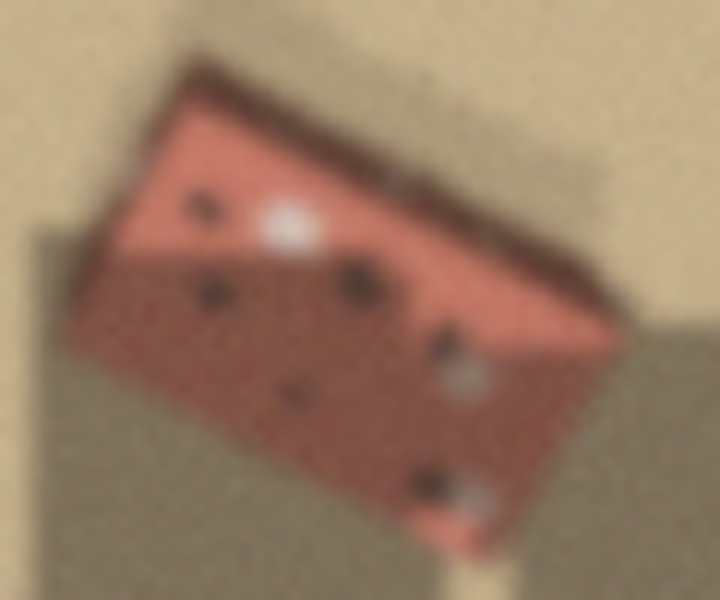

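```bash
python3 - <<'E'
from h import *
d=np.load("w1.npz"); K,W=d["K"],d["W"]
C=[px2w(K,W,300+u/12-.5,190+v/12-.5,.026) for u,v in[(190,95),(627,340),(482,558),(70,340)]]
print(np.round(C,4)); print(np.mean(C,0),[np.linalg.norm(C[i]-C[i-1]) for i in range(4)],np.degrees(np.arctan2(*(C[0]-C[1])[[1,0]])))
for u,v in[(296,265),(371,265),(333,353)]: print("box",px2w(K,W,u,v,.02))
for u,v,z in[(98,167,.018),(108,262,.018),(0,167,.018),(0,262,.018),(5,203,.02),(62,202,.02),(65,235,.02),(9,236,.02)]: print(px2w(K,W,u,v,z).round(4))
print(observe()["q"]); print(todelta([.473,-.196,.15],np.radians(61)))
E
```

```text
[[ 0.4928 -0.1823  0.026 ]
 [ 0.4708 -0.2208  0.026 ]
 [ 0.4508 -0.2083  0.026 ]
 [ 0.4709 -0.1717  0.026 ]]
[ 0.47134182 -0.19578822  0.026     ] [np.float64(0.024296886123519545), np.float64(0.04424819595618741), np.float64(0.023571354789422037), np.float64(0.041735564372513766)] 60.26588996515086
box [ 0.41547042 -0.16071233  0.02      ]
box [ 0.41531549 -0.24402323  0.02      ]
box [ 0.30342288 -0.20302001  0.02      ]
[0.5236 0.043  0.018 ]
[0.4187 0.0486 0.018 ]
[0.5237 0.1445 0.018 ]
[0.4189 0.1687 0.018 ]
[0.4862 0.1464 0.02  ]
[0.4871 0.0858 0.02  ]
[0.4507 0.0893 0.02  ]
[0.4497 0.1503 0.02  ]
[-5.68144820e-01  2.96283593e-01  1.38938563e+00 -3.37106848e-05
  1.45571082e+00  1.00434681e+00]
[-0.0267, 0.015, 0.1499, 0.0123, -0.004, -61.0969]
```

>>> jog_arm(steps=[[-0.027, 0.015, 0.03, 0, 0, -8.5], [-0.027, 0.015, 0.06, 0, 0, -17], [-0.027, 0.015, 0.09, 0, 0, -25.5], [-0.027, 0.015, 0.12, 0, 0, -34], [-0.027, 0.015, 0.15, 0, 0, -42.5], [-0.027, 0.015, 0.15, 0, 0, -51], [-0.027, 0.015, 0.15, 0, 0, -59], [-0.027, 0.015, 0.15, 0, 0, -61.1], [-0.027, 0.015, 0.15, 0, 0, -61.1], [-0.027, 0.015, 0.15, 0, 0, -61.1], [-0.027, 0.015, 0.15, 0, 0, -61.1], [-0.027, 0.015, 0.15, 0, 0, -61.1]], gripper=0.5)

```text
clock: 3.9
position: [0.4732, -0.1952, 0.1498]
orientation: [3.141, -0.0, 1.066]
force: [-0.4, 0.7, -1.1]
gripper_width: 0.0442
```

```bash
python3 - <<'E'
from h import *
im,K,W=cam("wrist"); save(im,"w2"); np.savez("w2",K=K,W=W)
o=observe(); print(o["position"],o["orientation"],o["clock"],o["gripper_width"])
p=w2px(K,W,[.4715,-.196,.026]); print(p); u,v=p.astype(int)
print(redrect(im,K,W,(u-70,v-90,u+70,v+70),.026))
E
```

```text
[ 0.47322981 -0.19522012  0.14977401] [3.14149693e+00 2.52742296e-05 1.06585337e+00] 3.95 0.04397953421709973
[313.39679515 231.28206238]
(((0.4717801511287689, -0.19353723526000977), (0.04755162447690964, 0.024274950847029686), 61.665706634521484), 2348, (array([294, 193]), array([330, 261])))
```

View pics/w2.png

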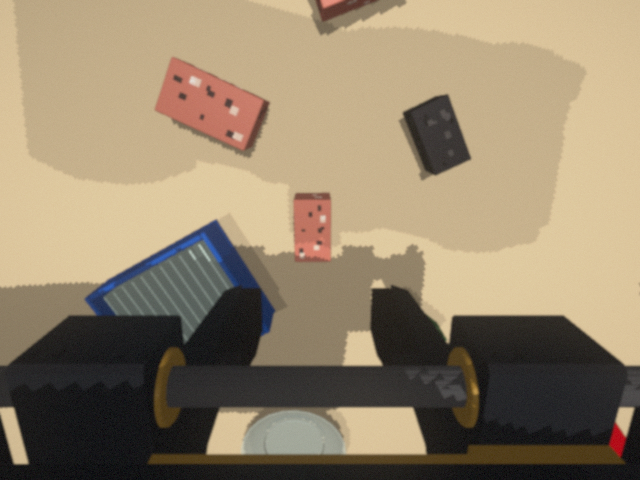

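The granite's top face is at (312,230), square between the jaws, and the blue tray clears the left finger. I descend and grip.

>>> jog_arm(steps=[[-0.0005, -0.001, 0.04, 0, 0, 0], [-0.0005, -0.001, 0.08, 0, 0, 0], [-0.0005, -0.001, 0.11, 0, 0, 0], [-0.0005, -0.001, 0.13, 0, 0, 0], [-0.0005, -0.001, 0.1358, 0, 0, 0], [-0.0005, -0.001, 0.1358, 0, 0, 0], [-0.0005, -0.001, 0.1358, 0, 0, 0]])

```text
clock: 4.65
position: [0.4727, -0.1955, 0.015]
orientation: [3.14, 0.0, 1.066]
force: [-0.2, 0.5, -0.3]
gripper_width: 0.0437
```

>>> jog_arm(steps=[[0, 0, 0, 0, 0, 0], [0, 0, 0, 0, 0, 0], [0, 0, 0, 0, 0, 0], [0, 0, 0, 0, 0, 0], [0, 0, 0, 0, 0, 0]], gripper=1)

```text
clock: 5.15
position: [0.4723, -0.1952, 0.0145]
orientation: [3.141, 0.0, 1.066]
force: [-0.6, -0.5, 6.6]
gripper_width: 0.0246
```

>>> jog_arm(steps=[[0, 0, -0.02, 0, 0, 0], [0, 0, -0.06, 0, 0, 0], [0, 0, -0.1, 0, 0, 0], [0.02, -0.011, -0.14, 0, 0, 0], [0.05, -0.029, -0.17, 0, 0, -5], [0.08, -0.046, -0.2, 0, 0, -10], [0.115, -0.066, -0.22, 0, 0, -15], [0.15, -0.086, -0.2355, 0, 0, -20], [0.185, -0.106, -0.2355, 0, 0, -26], [0.22, -0.126, -0.2355, 0, 0, -26], [0.23, -0.132, -0.2355, 0, 0, -26], [0.23, -0.132, -0.2355, 0, 0, -26], [0.23, -0.132, -0.2355, 0, 0, -26], [0.23, -0.132, -0.2355, 0, 0, -26]])

```text
clock: 6.55
position: [0.4679, 0.0688, 0.2493]
orientation: [-3.141, 0.0, 1.518]
force: [-0.1, -0.2, -1.6]
gripper_width: 0.0248
```

```bash
python3 - <<'E'
from h import *
im,K,W=cam("wrist"); save(im,"w3"); np.savez("w3",K=K,W=W)
o=observe(); print(o["position"],o["orientation"],o["clock"],o["gripper_width"])
for t in["seat","column","ratchet_grip","handle_ball"]:print(t,[(np.round(d["centre"],3).tolist(),round(d["conf"],2)) for d in look_for("wrist",t)[:3]])
E
```

```text
[0.46790639 0.06883835 0.24931825] [-3.14139845e+00  1.62172419e-04  1.51837358e+00] 6.6 0.0246077953653258
seat [([0.542, 0.167, 0.134], 0.74), ([0.482, 0.159, 0.021], 0.66), ([0.469, 0.078, 0.262], 0.17)]
column [([0.486, 0.154, 0.018], 0.93)]
ratchet_grip [([0.544, 0.164, 0.133], 0.73)]
handle_ball [([0.534, 0.173, 0.092], 0.61)]
```

View pics/w3.png

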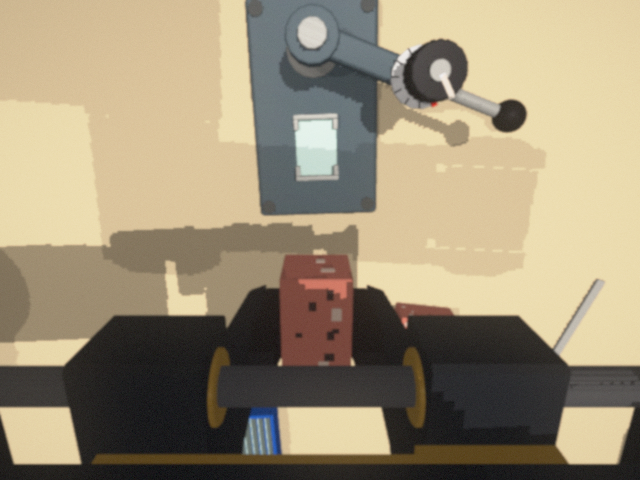

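Column top at (313,34), knob at (440,68), ball at (509,115), glass at about (295–339, 114–181), and the billet is held in the jaws. I view one close crop of the press for corners.

```bash
python3 - <<'E'
from h import *
d=np.load("w3.npz"); K,W=d["K"],d["W"]; im=cv2.imread("pics/w3.png")[:,:,::-1]
c=cv2.resize(im[100:200,255:388],(798,600),interpolation=cv2.INTER_CUBIC); save(c,"c3")
for n,u,v,z in[("col",313,34,.084),("knob",440,68,.133),("ball",509,115,.075),("glass",317,147,.02)]: print(n,px2w(K,W,u,v,z).round(4))
print("billet corners px (top, ideal):")
o=observe(); A=R.from_euler('xyz',o["orientation"])
for dx in(-.022,.022):
  for dy in(-.0125,.0125): print(w2px(K,W,o["position"]+A.apply([dx,dy,-.012])))
E
```

```text
col [0.4723 0.1952 0.084 ]
knob [0.5452 0.1647 0.133 ]
ball [0.6146 0.1349 0.075 ]
glass [0.4711 0.115  0.02  ]
billet corners px (top, ideal):
[281.7553164  387.03734704]
[350.4996951 387.0193801]
[278.42191012 274.60179028]
[353.78918969 274.58071049]
```

View pics/c3.png

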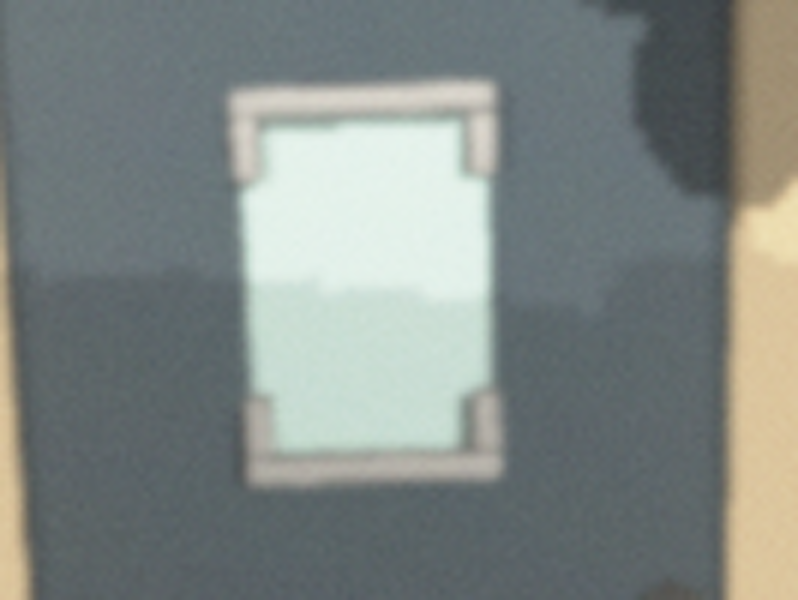

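```bash
python3 - <<'E'
from h import *
d=np.load("w3.npz"); K,W=d["K"],d["W"]
f=lambda u,v,z:px2w(K,W,255+u/6-.5,100+v/6-.5,z)
C=np.array([f(230,90,.026),f(497,82,.026),f(503,475,.026),f(247,485,.026)]); print(C.round(4),C.mean(0).round(4))
print([np.linalg.norm(C[i]-C[i-1]).round(4) for i in range(4)])
# long dir, glass edges, base edges
for n,a,b,z in[("stopL",(230,90),(247,485),.026),("stopR",(497,82),(503,475),.026),("top",(230,90),(497,82),.026),("bot",(247,485),(503,475),.026),("baseL",(8,100),(32,590),.018),("baseR",(737,50),(722,590),.018)]:
    p,q=f(*a,z),f(*b,z); print(n,np.degrees(np.arctan2(*(q-p)[[1,0]])).round(2))
print(px2w(K,W,262,212,.018),px2w(K,W,376,210,.018))
print(todelta([.605,.075,.15],np.radians(-10)))
E
```

```text
[[0.4517 0.1438 0.026 ]
 [0.49   0.1429 0.026 ]
 [0.4888 0.0866 0.026 ]
 [0.4504 0.0871 0.026 ]] [0.4702 0.1151 0.026 ]
[np.float64(0.0567), np.float64(0.0382), np.float64(0.0563), np.float64(0.0384)]
stopL -91.36
stopR -91.17
top -1.33
bot -0.73
baseL -92.55
baseR -92.09
[0.41623829 0.05767005 0.018     ] [0.52353648 0.05402891 0.018     ]
[0.0126, 0.1367, 0.0994, -0.0026, 0.0026, 97.0423]
```

The press yaw is about -1.5° and the seat is at about (0.470, 0.115). The arm is open only about 1.2 rad, so the gripper body would hit the knob when placing. I first nudge the ball further open to about 1.45 rad with the back of a finger.

>>> jog_arm(steps=[[0.001, 0.011, 0.008, 0, 0, 8.2], [0.002, 0.023, 0.016, 0, 0, 16.4], [0.003, 0.034, 0.025, 0, 0, 24.6], [0.004, 0.046, 0.033, 0, 0, 32.8], [0.005, 0.057, 0.041, 0, 0, 41], [0.006, 0.068, 0.05, 0, 0, 49], [0.007, 0.08, 0.058, 0, 0, 57], [0.008, 0.091, 0.066, 0, 0, 65], [0.009, 0.103, 0.075, 0, 0, 73], [0.01, 0.114, 0.083, 0, 0, 81], [0.011, 0.125, 0.091, 0, 0, 89], [0.0126, 0.1367, 0.0994, 0, 0, 97], [0.0126, 0.1367, 0.13, 0, 0, 97], [0.0126, 0.1367, 0.16, 0, 0, 97], [0.0126, 0.1367, 0.178, 0, 0, 97], [0.0126, 0.1367, 0.178, 0, 0, 97], [0.0126, 0.1367, 0.178, 0, 0, 97]])

```text
clock: 8.5
position: [0.6053, 0.0755, 0.072]
orientation: [-3.142, -0.001, -0.173]
force: [0.6, -0.7, -1.1]
gripper_width: 0.0247
```

```bash
python3 - <<'E'
from h import *
print(todelta([.6175,.131,.071],np.radians(-10)),observe()["position"],observe()["orientation"],observe()["gripper_width"])
E
```

```text
[0.0025, -0.0568, 0.001, -0.0037, -0.0307, 0.0861] [0.60525575 0.07551343 0.07203149] [-3.14152764e+00 -5.35245825e-04 -1.73030481e-01] 0.02469384039199402
```

Push slowly, then back off.

>>> jog_arm(steps=[[0.001, -0.01, 0, 0, 0, 0], [0.001, -0.015, 0, 0, 0, 0], [0.001, -0.02, 0, 0, 0, 0], [0.001, -0.025, 0, 0, 0, 0], [0.0015, -0.03, 0, 0, 0, 0], [0.0015, -0.035, 0, 0, 0, 0], [0.002, -0.04, 0, 0, 0, 0], [0.002, -0.045, 0, 0, 0, 0], [0.0025, -0.05, 0, 0, 0, 0], [0.0025, -0.055, 0, 0, 0, 0], [0.0025, -0.057, 0, 0, 0, 0], [0.0025, -0.057, 0, 0, 0, 0]])

```text
clock: 9.7
position: [0.6169, 0.132, 0.0712]
orientation: [-3.141, 0.001, -0.172]
force: [0.2, -0.1, -0.6]
gripper_width: 0.0251
```

```bash
python3 - <<'E'
from h import *
im,K,W=cam("scene"); save(im,"s4")
print(observe()["force"],observe()["position"])
for t in["handle_ball","ratchet_grip"]:print(t,[(np.round(d["centre"],3).tolist(),round(d["conf"],2)) for d in look_for("scene",t)[:3]])
E
```

```text
[-0.41710468 -0.6365309  -0.99041793] [0.61675659 0.13186265 0.07117649]
handle_ball [([0.355, -0.363, 0.003], 0.75), ([0.628, 0.168, 0.08], 0.53)]
ratchet_grip [([0.383, 0.368, 0.026], 0.48)]
```

>>> jog_arm(steps=[[0, 0.02, 0, 0, 0, 0], [0, 0.03, -0.03, 0, 0, 0], [0, 0.04, -0.07, 0, 0, 0], [0, 0.05, -0.11, 0, 0, -8.2], [-0.015, 0.06, -0.149, 0, 0, -16.4], [-0.03, 0.07, -0.149, 0, 0, -24.6], [-0.045, 0.08, -0.149, 0, 0, -32.8], [-0.06, 0.086, -0.149, 0, 0, -41], [-0.075, 0.086, -0.149, 0, 0, -49.2], [-0.09, 0.086, -0.149, 0, 0, -57.4], [-0.105, 0.086, -0.149, 0, 0, -65.6], [-0.12, 0.086, -0.149, 0, 0, -73.8], [-0.13, 0.086, -0.149, 0, 0, -82], [-0.1337, 0.086, -0.149, 0, 0, -90], [-0.1337, 0.086, -0.149, 0, 0, -98.35], [-0.1337, 0.086, -0.149, 0, 0, -98.35], [-0.1337, 0.086, -0.149, 0, 0, -98.35], [-0.1337, 0.086, -0.149, 0, 0, -98.35]])

```text
clock: 11.65
position: [0.4707, 0.0697, 0.2204]
orientation: [-3.141, -0.0, 1.541]
force: [-0.0, 0.3, -0.3]
gripper_width: 0.0248
```

```bash
python3 - <<'E'
from h import *
im,K,W=cam("wrist"); save(im,"w4"); np.savez("w4",K=K,W=W)
o=observe(); print(o["position"],o["orientation"],o["clock"],o["gripper_width"])
A=R.from_euler('xyz',o["orientation"])
p=w2px(K,W,[.4702,.1151,.026]); print(p)
c=im.copy()
for dx in(-.022,.022):
  for dy in(-.0125,.0125): print(w2px(K,W,o["position"]+A.apply([dx,dy,-.012])))
u,v=p.astype(int)
z=np.zeros((600,800,3),np.uint8)
z[:480,:400]=cv2.resize(im[max(v-60,0):v+60,u-50:u+50],(400,480),interpolation=cv2.INTER_CUBIC)
z[:,400:]=cv2.resize(im,(400,300)).repeat(1,0)[:300].copy() if False else 0
z[:300,400:]=cv2.resize(im,(400,300)); z[300:,400:]=cv2.resize(im[240:420,216:416],(400,300))
save(z,"c4"); print("crop origin",u-50,max(v-60,0))
E
```

```text
[0.47067895 0.06968551 0.22036966] [-3.14146644e+00 -7.31073759e-05  1.54143403e+00] 11.7 0.024583121910763114
[313.96159052 151.5416252 ]
[282.27054227 388.53183749]
[350.86921288 388.50986443]
[279.00440512 276.48348346]
[354.18913136 276.46141312]
crop origin 263 91
```

View pics/c4.png

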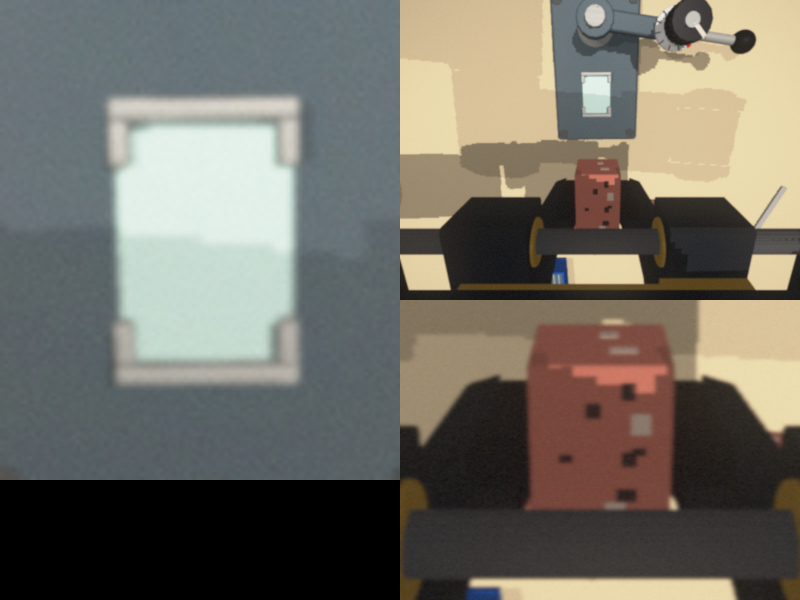

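```bash
python3 - <<'E'
from h import *
d=np.load("w4.npz"); K,W=d["K"],d["W"]; o=observe(); A=R.from_euler('xyz',o["orientation"])
g=lambda x,y,z:w2px(K,W,o["position"]+A.apply([x,y,z])).round(1)
for dx in(.022,.0235):
  for z in(-.012,.014): print(dx,z,g(dx,-.0123,z),g(dx,.0123,z))
C=np.array([px2w(K,W,263+u/4-.4,91+v/4-.4,.026) for u,v in[(108,99),(300,97),(299,383),(116,384)]])
print(C.round(4),C.mean(0).round(4),[np.degrees(np.arctan2(*(C[i]-C[j])[[1,0]])).round(2) for i,j in[(1,0),(2,3),(0,3),(1,2)]])
b=px2w(K,W,551.5,64,.075);c=px2w(K,W,311.5,24,.084); print(b,c,np.linalg.norm((b-c)[:2]),np.degrees(np.arctan2(*(b-c)[[1,0]])))
im=cv2.imread("pics/w4.png"); print(im[245:292,316,2].tolist())
E
```

```text
0.022 -0.012 [279.6 276.5] [353.6 276.5]
0.022 0.014 [285.3 251.1] [347.6 251.1]
0.0235 -0.012 [279.5 272.3] [353.7 272.3]
0.0235 0.014 [285.3 247.5] [347.7 247.5]
[[0.4518 0.1437 0.026 ]
 [0.4898 0.143  0.026 ]
 [0.4888 0.0861 0.026 ]
 [0.4507 0.087  0.026 ]] [0.4703 0.115  0.026 ] [np.float64(-1.13), np.float64(-1.38), np.float64(88.89), np.float64(88.99)]
[0.62658181 0.17046594 0.075     ] [0.47149987 0.19667363 0.084     ] 0.15728079566433684 -9.591931986314156
[131, 128, 132, 127, 131, 132, 139, 143, 148, 140, 131, 128, 126, 125, 134, 135, 144, 148, 135, 124, 123, 123, 124, 122, 127, 123, 123, 125, 125, 125, 125, 126, 130, 142, 169, 190, 200, 203, 206, 207, 204, 203, 203, 203, 198, 181, 146]
```

The billet sits centred in the jaws within 1 mm, the seat is at (0.4703, 0.115), and the arm is now open about 1.42 rad. I move over the seat and lower in stages.

>>> jog_arm(steps=[[0.015, -0.0005, 0, 0, 0, 0], [0.035, -0.0015, 0, 0, 0, 0], [0.0455, -0.0017, 0.02, 0, 0, -0.4], [0.0455, -0.0017, 0.06, 0, 0, -0.4], [0.0455, -0.0017, 0.09, 0, 0, -0.4], [0.0455, -0.0017, 0.12, 0, 0, -0.4], [0.0455, -0.0017, 0.14, 0, 0, -0.4], [0.0455, -0.0017, 0.155, 0, 0, -0.4], [0.0455, -0.0017, 0.165, 0, 0, -0.4], [0.0455, -0.0017, 0.17, 0, 0, -0.4], [0.0455, -0.0017, 0.172, 0, 0, -0.4], [0.0455, -0.0017, 0.172, 0, 0, -0.4], [0.0455, -0.0017, 0.172, 0, 0, -0.4]])

```text
clock: 13.0
position: [0.4705, 0.1152, 0.049]
orientation: [3.141, -0.0, 1.551]
force: [-0.1, -0.8, -0.4]
gripper_width: 0.0248
```

```bash
python3 - <<'E'
from h import *
im,K,W=cam("wrist"); save(im,"w5"); np.savez("w5",K=K,W=W)
o=observe(); print(o["position"],o["orientation"],o["clock"],o["force"])
z=np.zeros((600,800,3),np.uint8); z[:480,:640]=im; 
u=im[200:360,230:400]; save(np.hstack([im[60:460,120:520],cv2.resize(im[180:340,240:400],(400,400),interpolation=cv2.INTER_CUBIC)]),"c5")
E
```

```text
[0.47051808 0.11524968 0.04895769] [ 3.14052027e+00 -4.26025425e-05  1.55059762e+00] 13.05 [ 0.92787252 -0.14809661 -0.34145921]
```

View pics/c5.png

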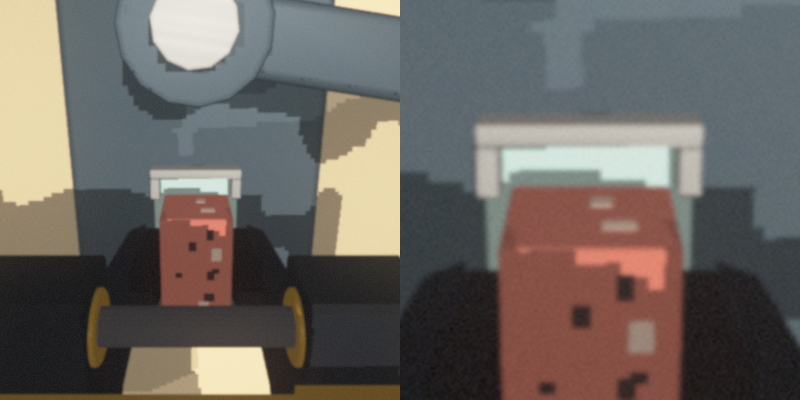

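```bash
python3 - <<'E'
from h import *
d=np.load("w5.npz"); K,W=d["K"],d["W"]
for y,z in[(.0282,.026),(.0245,.026),(.0245,.020)]: print(w2px(K,W,[.4703,.115+y,z]))
im=cv2.imread("pics/w5.png"); print(im[220:262,310].tolist()[::1])
E
```

```text
[314.55152408 230.31090857]
[314.73710278 238.88671997]
[314.76089714 234.75329896]
[[108, 101, 92], [114, 107, 96], [116, 107, 96], [112, 105, 95], [110, 107, 99], [110, 110, 104], [109, 111, 113], [106, 110, 109], [115, 118, 121], [132, 137, 142], [161, 167, 171], [180, 187, 191], [184, 192, 196], [182, 191, 194], [182, 189, 194], [178, 187, 190], [175, 182, 187], [173, 181, 182], [186, 194, 187], [213, 222, 206], [221, 228, 212], [222, 229, 213], [222, 229, 212], [225, 231, 216], [224, 231, 215], [222, 229, 213], [218, 226, 206], [195, 207, 185], [164, 172, 155], [140, 147, 132], [135, 140, 126], [135, 141, 129], [133, 139, 128], [122, 130, 127], [112, 119, 135], [82, 93, 135], [76, 88, 139], [73, 84, 138], [75, 85, 138], [77, 87, 142], [71, 83, 137], [73, 83, 140]]
```

Stop bar edges match the prediction within 1 px (rows 230 and 238). I lower onto the glass.

>>> jog_arm(steps=[[0, -0.0003, 0.003, 0, 0, 0], [0, -0.0003, 0.006, 0, 0, 0], [0, -0.0003, 0.009, 0, 0, 0], [0, -0.0003, 0.011, 0, 0, 0], [0, -0.0003, 0.0125, 0, 0, 0], [0, -0.0003, 0.0135, 0, 0, 0], [0, -0.0003, 0.014, 0, 0, 0], [0, -0.0003, 0.014, 0, 0, 0]])

```text
clock: 13.85
position: [0.4699, 0.1152, 0.0345]
orientation: [-3.142, 0.0, 1.551]
force: [-0.8, 0.0, 1.1]
gripper_width: 0.0248
```

>>> jog_arm(steps=[[0, 0, 0.0005, 0, 0, 0], [0, 0, 0.001, 0, 0, 0], [0, 0, 0.001, 0, 0, 0]])

```text
clock: 14.15
position: [0.4699, 0.1153, 0.0345]
orientation: [3.141, 0.0, 1.551]
force: [-6.0, -1.4, 14.1]
gripper_width: 0.0251
```

>>> jog_arm(steps=[[0, 0, -0.0006, 0, 0, 0], [0, 0, -0.0006, 0, 0, 0], [0, 0, -0.0006, 0, 0, 0], [0, 0, -0.0006, 0, 0, 0]], gripper=0.55)

```text
clock: 14.55
position: [0.4699, 0.1152, 0.0339]
orientation: [-3.141, -0.0, 1.551]
force: [-0.1, 0.5, 0.9]
gripper_width: 0.0399
```

>>> jog_arm(steps=[[0, 0, -0.005, 0, 0, 0], [0, 0, -0.02, 0, 0, 0], [0, 0, -0.05, 0, 0, 0], [0, 0, -0.09, 0, 0, 0], [-0.02, 0, -0.13, 0, 0, 0], [-0.05, 0, -0.165, 0, 0, 0], [-0.07, 0, -0.165, 0, 0, 0], [-0.07, 0, -0.165, 0, 0, 0], [-0.07, 0, -0.165, 0, 0, 0]])

```text
clock: 15.45
position: [0.4682, 0.0455, 0.1988]
orientation: [-3.141, -0.0, 1.55]
force: [-0.2, -0.7, -0.6]
gripper_width: 0.0399
```

```bash
python3 - <<'E'
from h import *
im,K,W=cam("wrist"); save(im,"w6"); np.savez("w6",K=K,W=W)
o=observe(); print(o["position"],o["orientation"],o["clock"],o["gripper_width"])
p=w2px(K,W,[.4703,.115,.046]); u,v=p.astype(int); print(p)
print(redrect(im,K,W,(u-60,v-60,u+60,v+60),.046))
for s in[(-1,-1),(1,1)]: print(w2px(K,W,[.4703+.019*s[0],.115+.0283*s[1],.026]))
save(np.hstack([cv2.resize(im,(480,360)),cv2.resize(im[v-60:v+60,u-50:u+50],(300,360),interpolation=cv2.INTER_CUBIC)]),"c6")
E
```

```text
[0.46817414 0.04584182 0.1986002 ] [-3.14047034e+00 -3.73850165e-04  1.55083098e+00] 15.5 0.03953855251163868
[317.36295756 121.18014456]
(((0.46947041153907776, 0.11399286240339279), (0.04287198930978775, 0.02411307767033577), 88.45655059814453), 2156, (array([299,  90]), array([334, 154])))
[293.09495796 159.99632749]
[342.87627028  79.41256775]
```

View pics/c6.png

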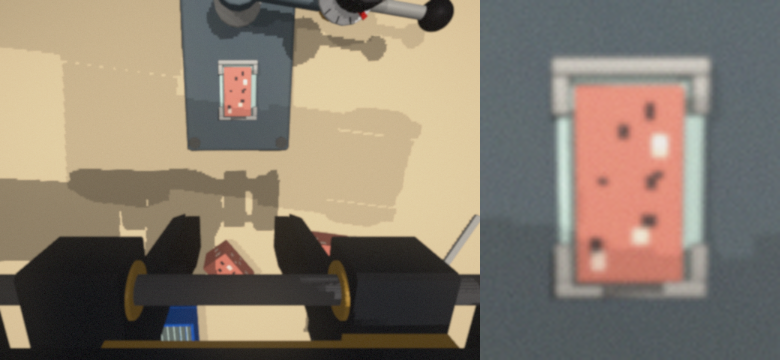

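The billet sits inside the stops, centred and unclipped (top at (317,121)), with the arm open at the right. Next I cage the ball between the half-open fingers.

>>> jog_arm(steps=[[0.013, 0.016, 0, 0, 0, -8.2], [0.026, 0.031, 0, 0, 0, -16.4], [0.039, 0.047, 0, 0, 0, -24.6], [0.052, 0.062, 0, 0, 0, -32.8], [0.065, 0.078, 0, 0, 0, -41], [0.078, 0.094, 0, 0, 0, -49.2], [0.091, 0.11, 0, 0, 0, -57.4], [0.104, 0.126, 0, 0, 0, -65.6], [0.117, 0.142, 0, 0, 0, -73.8], [0.1276, 0.1555, 0, 0, 0, -81.6], [0.1276, 0.1555, 0, 0, 0, -81.6], [0.1276, 0.1555, 0, 0, 0, -81.6], [0.1276, 0.1555, 0, 0, 0, -81.6]])

```text
clock: 16.8
position: [0.6259, 0.1697, 0.1988]
orientation: [-3.141, -0.001, 2.972]
force: [0.6, -0.4, -0.0]
gripper_width: 0.0397
```

```bash
python3 - <<'E'
from h import *
im,K,W=cam("wrist"); save(im,"w7"); np.savez("w7",K=K,W=W)
o=observe(); print(o["position"],o["orientation"],o["q"])
print(w2px(K,W,[.6266,.1705,.075]))
g=cv2.cvtColor(im,cv2.COLOR_RGB2GRAY)
p=w2px(K,W,[.6266,.1705,.075]).astype(int); u,v=p
s=g[v-60:v+60,u-60:u+60]; m=(s<45).astype(np.uint8); n,l,st,c=cv2.connectedComponentsWithStats(m)
print([(st[i].tolist(),(c[i]+[u-60,v-60]).round(1).tolist()) for i in range(1,n) if st[i,4]>150])
for i in range(1,n):
    if st[i,4]>150: print(px2w(K,W,*(c[i]+[u-60,v-60]),.075))
print(todelta([.6266,.1705,.072],np.radians(170.4)))
E
```

```text
[0.62597625 0.16953756 0.19904732] [-3.14145940e+00 -4.22232567e-04  2.97273203e+00] [ 8.41960940e-02  6.26786136e-01  1.15360342e+00 -2.38181091e-05
  1.36164525e+00 -1.31773469e+00]
[319.71445503 232.28075346]
[([43, 45, 31, 28, 537], [316.1, 228.8])]
[0.62378963 0.16852312 0.075     ]
[-0.0005, 0.0011, 0.127, -0.0076, -0.0242, -0.075]
```

>>> jog_arm(steps=[[0, 0.001, 0.04, 0, 0, 0], [0, 0.001, 0.08, 0, 0, 0], [0, 0.001, 0.11, 0, 0, 0], [0, 0.001, 0.122, 0, 0, 0], [0, 0.001, 0.127, 0, 0, 0], [0, 0.001, 0.127, 0, 0, 0]])

```text
clock: 17.45
position: [0.6271, 0.1706, 0.0729]
orientation: [3.141, 0.001, 2.974]
force: [-0.1, 0.8, 0.8]
gripper_width: 0.0397
```

```bash
python3 - <<'E'
from h import *
o=observe(); print(o["position"],o["orientation"],o["force"])
c=np.array([.4720,.1955]); A=R.from_euler('xyz',o["orientation"])
for k in range(1,19):
    f=np.radians(-9.6-4.7*k); p=np.r_[c+.1555*np.array([np.cos(f),np.sin(f)]),.072]
    B=R.from_euler('xyz',[np.pi,0,f+np.pi]); print(k,round(np.degrees(f),1),np.round(A.inv().apply(p-o["position"]),3).tolist(),np.degrees((A.inv()*B).as_rotvec()).round(1)[2],p[:2].round(3))
E
```

```text
[0.62706739 0.1705959  0.07294878] [3.14129592e+00 1.14555712e-03 2.97426302e+00] [-0.1266072   0.8390515   0.83506971]
1 -14.3 [0.002, -0.014, 0.001] 4.7 [0.623 0.157]
2 -19.0 [0.004, -0.027, 0.001] 9.4 [0.619 0.145]
3 -23.7 [0.006, -0.039, 0.001] 14.1 [0.614 0.133]
4 -28.4 [0.01, -0.051, 0.001] 18.8 [0.609 0.122]
5 -33.1 [0.014, -0.063, 0.001] 23.5 [0.602 0.111]
6 -37.8 [0.02, -0.075, 0.001] 28.2 [0.595 0.1  ]
7 -42.5 [0.027, -0.086, 0.001] 32.9 [0.587 0.09 ]
8 -47.2 [0.034, -0.096, 0.001] 37.6 [0.578 0.081]
9 -51.9 [0.042, -0.106, 0.001] 42.3 [0.568 0.073]
10 -56.6 [0.051, -0.115, 0.001] 47.0 [0.558 0.066]
11 -61.3 [0.061, -0.123, 0.001] 51.7 [0.547 0.059]
12 -66.0 [0.071, -0.131, 0.001] 56.4 [0.535 0.053]
13 -70.7 [0.082, -0.137, 0.001] 61.1 [0.523 0.049]
14 -75.4 [0.093, -0.143, 0.001] 65.8 [0.511 0.045]
15 -80.1 [0.105, -0.148, 0.001] 70.5 [0.499 0.042]
16 -84.8 [0.117, -0.152, 0.001] 75.2 [0.486 0.041]
17 -89.5 [0.13, -0.154, 0.001] 79.9 [0.473 0.04 ]
18 -94.2 [0.142, -0.156, 0.001] 84.6 [0.461 0.04 ]
```

>>> jog_arm(steps=[[0.001, -0.007, 0.001, 0, 0, 2.4], [0.002, -0.014, 0.001, 0, 0, 4.7], [0.004, -0.027, 0.001, 0, 0, 9.4], [0.006, -0.039, 0.001, 0, 0, 14.1], [0.01, -0.051, 0.001, 0, 0, 18.8], [0.014, -0.063, 0.001, 0, 0, 23.5], [0.02, -0.075, 0.001, 0, 0, 28.2], [0.027, -0.086, 0.001, 0, 0, 32.9], [0.034, -0.096, 0.001, 0, 0, 37.6], [0.042, -0.106, 0.001, 0, 0, 42.3], [0.051, -0.115, 0.001, 0, 0, 47], [0.061, -0.123, 0.001, 0, 0, 51.7], [0.071, -0.131, 0.001, 0, 0, 56.4], [0.082, -0.137, 0.001, 0, 0, 61.1], [0.093, -0.143, 0.001, 0, 0, 65.8], [0.099, -0.146, 0.001, 0, 0, 68.2], [0.105, -0.148, 0.001, 0, 0, 70.5], [0.111, -0.15, 0.001, 0, 0, 72.9], [0.114, -0.151, 0.001, 0, 0, 74]])

```text
clock: 19.35
position: [0.4899, 0.0403, 0.0724]
orientation: [3.138, 0.001, 1.681]
force: [1.3, -0.3, 2.3]
gripper_width: 0.0397
```

```bash
python3 - <<'E'
from h import *
o=observe(); print(o["position"],o["orientation"],o["force"])
for n in("scene","side"):
    im,K,W=cam(n); save(im,n+"8")
    for t in["handle_ball","ratchet_grip","column"]:print(n,t,[(np.round(d["centre"],3).tolist(),round(d["conf"],2)) for d in look_for(n,t)[:3]])
A=R.from_euler('xyz',o["orientation"]);c=np.array([.4720,.1955])
for k in range(0,8):
    f=np.radians(-84-1.5*k); p=np.r_[c+.1555*np.array([np.cos(f),np.sin(f)]),.072]
    B=R.from_euler('xyz',[np.pi,0,f+np.pi]); print(k,np.round(A.inv().apply(p-o["position"]),4).tolist(),np.degrees((A.inv()*B).as_rotvec()).round(1)[2],p[:2].round(3))
E
```

```text
[0.48990234 0.04029913 0.07240514] [3.13824669e+00 9.11563717e-04 1.68114999e+00] [ 1.3459958  -0.27961098  2.33480381]
scene handle_ball [([0.484, 0.135, 0.088], 0.78)]
scene ratchet_grip [([0.492, 0.117, 0.135], 0.8), ([0.505, -0.296, 0.031], 0.26)]
scene column [([0.494, 0.154, 0.019], 0.6)]
side handle_ball [([0.476, 0.131, 0.086], 0.77)]
side ratchet_grip [([0.481, 0.126, 0.136], 0.63)]
side column [([0.462, 0.168, 0.018], 0.58), ([0.367, -0.364, 0.003], 0.19)]
0 [0.0007, -0.0016, 0.0004] 0.3 [0.488 0.041]
1 [0.0008, -0.0056, 0.0004] 1.8 [0.484 0.04 ]
2 [0.001, -0.0097, 0.0004] 3.3 [0.48 0.04]
3 [0.0013, -0.0138, 0.0004] 4.8 [0.476 0.04 ]
4 [0.0017, -0.0178, 0.0003] 6.3 [0.472 0.04 ]
5 [0.0022, -0.0219, 0.0003] 7.8 [0.468 0.04 ]
6 [0.0028, -0.0259, 0.0003] 9.3 [0.464 0.04 ]
7 [0.0035, -0.0299, 0.0003] 10.8 [0.46 0.04]
```

>>> jog_arm(steps=[[0.0008, -0.004, 0, 0, 0, 1], [0.0009, -0.007, 0, 0, 0, 2.4], [0.001, -0.01, 0, 0, 0, 3.4], [0.0013, -0.013, 0, 0, 0, 4.6], [0.0015, -0.016, 0, 0, 0, 5.7], [0.0018, -0.018, 0, 0, 0, 6.4], [0.002, -0.02, 0, 0, 0, 7.1], [0.0022, -0.022, 0, 0, 0, 7.8], [0.0024, -0.0235, 0, 0, 0, 8.4], [0.0024, -0.0235, 0, 0, 0, 8.4]])

```text
clock: 20.75
position: [0.4653, 0.0405, 0.071]
orientation: [-3.141, -0.0, 1.536]
force: [0.5, 0.1, 0.3]
gripper_width: 0.0397
```

>>> jog_arm(steps=[[0, -0.001, 0, 0, 0, 0], [0, -0.002, 0, 0, 0, 0], [0, -0.002, 0, 0, 0, 0]])

```text
clock: 21.05
position: [0.4635, 0.0405, 0.071]
orientation: [-3.141, 0.0, 1.537]
force: [1.0, -0.6, 1.9]
gripper_width: 0.0396
```

>>> jog_arm(steps=[[0, -0.001, 0, 0, 0, 0], [0, -0.002, 0, 0, 0, 0], [0, -0.002, 0, 0, 0, 0]])

```text
clock: 21.35
position: [0.4614, 0.0406, 0.071]
orientation: [-3.141, -0.0, 1.537]
force: [0.8, -1.2, 0.1]
gripper_width: 0.0396
```

>>> jog_arm(steps=[[0, -0.001, 0, 0, 0, 0], [0, -0.002, 0, 0, 0, 0], [0, -0.002, 0, 0, 0, 0]])

```text
clock: 21.65
position: [0.4605, 0.0405, 0.0711]
orientation: [3.139, 0.0, 1.537]
force: [6.3, -1.1, -4.6]
gripper_width: 0.0395
```

The stop is felt: 6 N at x = 0.4605, where the ball's home was predicted. I back off, rise and look at the knob.

>>> jog_arm(steps=[[0, 0.004, 0, 0, 0, 0], [0, 0.007, 0, 0, 0, 0], [0, 0.007, -0.04, 0, 0, 0], [0, 0.008, -0.08, 0, 0, 0], [0, 0.009, -0.12, 0, 0, 0], [0.01, 0.01, -0.16, 0, 0, 0], [0.02, 0.01, -0.18, 0, 0, 0], [0.02, 0.01, -0.18, 0, 0, 0], [0.02, 0.01, -0.18, 0, 0, 0], [0.02, 0.01, -0.18, 0, 0, 0]])

```text
clock: 22.65
position: [0.4697, 0.0601, 0.2494]
orientation: [-3.138, -0.0, 1.537]
force: [0.7, 0.4, 0.3]
gripper_width: 0.0397
```

```bash
python3 - <<'E'
from h import *
im,K,W=cam("wrist"); save(im,"w9"); np.savez("w9",K=K,W=W)
o=observe(); print(o["position"],o["orientation"],o["clock"],o["q"],o["wrist_torque"])
p=w2px(K,W,[.4703,.115,.133]); print("knob pred",p, "r",398*.017/(W[2,3]-.133)); u,v=p.astype(int)
save(cv2.resize(im[max(v-80,0):v+120,u-100:u+100],(600,600),interpolation=cv2.INTER_CUBIC),"c9"); print(u-100,max(v-80,0))
print("ball pred",w2px(K,W,[.4685,.0405,.075]))
E
```

```text
[0.46976001 0.06003508 0.24953653] [-3.13861194e+00 -2.19204386e-04  1.53639079e+00] 22.7 [-1.20982991e-01  2.00969635e-01  1.64343587e+00 -4.08443282e-05
  1.30017566e+00 -8.65668023e-02] [-0.10305114 -0.11302978 -0.05665316]
knob pred [314.84908294 146.6332012 ] r 26.90571338481667
214 66
ball pred [316.22079167 235.37117136]
```

View pics/c9.png

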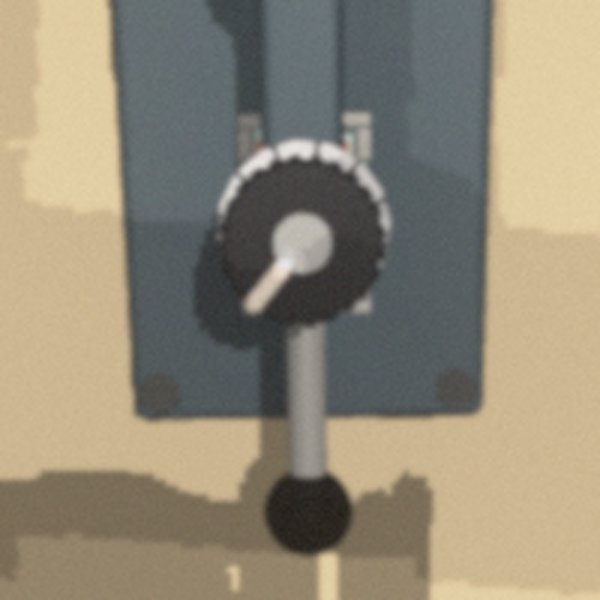

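Knob centre is at (315,146) as predicted, the white line points to world ~225°, and the arm lies at its stop. I turn the wrist back to use its full clockwise range (jaws at yaw 245°), so that the red mark stays on the camera side.

>>> jog_arm(steps=[[0.005, 0, 0, 0, 0, -8.3], [0.01, 0, 0, 0, 0, -16.6], [0.015, 0, 0, 0, 0, -24.9], [0.02, 0, 0, 0, 0, -33.2], [0.025, 0, 0, 0, 0, -41.5], [0.03, 0, 0, 0, 0, -49.8], [0.035, 0, 0, 0, 0, -58.1], [0.04, 0, 0, 0, 0, -66.4], [0.045, -0.001, 0, 0, 0, -74.7], [0.05, -0.001, 0, 0, 0, -83], [0.055, -0.0014, 0, 0, 0, -91.3], [0.055, -0.0014, 0, 0, 0, -99.6], [0.055, -0.0014, 0, 0, 0, -107.9], [0.055, -0.0014, 0, 0, 0, -116.2], [0.055, -0.0014, 0, 0, 0, -124.5], [0.055, -0.0014, 0, 0, 0, -132.8], [0.055, -0.0014, 0, 0, 0, -141.1], [0.055, -0.0014, 0, 0, 0, -149.4], [0.055, -0.0014, 0.02, 0, 0, -157], [0.055, -0.0014, 0.04, 0, 0, -157]], gripper=0.32)

```text
clock: 24.7
position: [0.4706, 0.115, 0.2097]
orientation: [3.141, -0.0, -2.003]
force: [-0.0, 0.3, 0.4]
gripper_width: 0.0601
```

>>> jog_arm(steps=[[0, 0, 0, 0, 0, 0], [0, 0, 0, 0, 0, 0], [0, 0, 0, 0, 0, 0]])

```text
clock: 25.0
position: [0.4711, 0.1152, 0.2117]
orientation: [-3.141, 0.0, -2.007]
force: [1.1, -0.6, -0.5]
gripper_width: 0.06
```

```bash
python3 - <<'E'
from h import *
im,K,W=cam("wrist"); save(im,"w10"); np.savez("w10",K=K,W=W)
o=observe(); print(o["position"],o["orientation"],o["clock"],o["q"],o["wrist_torque"])
p=w2px(K,W,[.4703,.115,.133]); print("knob pred",p)
# red mark / red pixels
f=im.astype(int); m=(f[...,0]>90)&(f[...,0]>1.8*f[...,1])&(f[...,0]>1.8*f[...,2])
n,l,st,c=cv2.connectedComponentsWithStats(m.astype(np.uint8))
print([(st[i].tolist(),c[i].round(1).tolist(),px2w(K,W,*c[i],.09).round(4).tolist()) for i in range(1,n) if st[i,4]>6])
print("granite",[(np.round(d["centre"],3).tolist(),round(d["conf"],2)) for d in look_for("wrist","ratchet_grip")[:3]])
print(todelta([.4703,.115,.114],np.radians(245)))
g=cv2.cvtColor(im,cv2.COLOR_RGB2GRAY); u,v=p.astype(int)
e=cv2.HoughCircles(cv2.medianBlur(g[v-90:v+90,u-90:u+90],5),cv2.HOUGH_GRADIENT,1,50,param1=80,param2=15,minRadius=20,maxRadius=70)
print(None if e is None else [(a+u-90,b+v-90,r) for a,b,r in e[0][:4]], "expected r",398*.017/(W[2,3]-.133))
E
```

```text
[0.47112765 0.11524436 0.21180117] [-3.14040719e+00  5.63791963e-04 -2.00654204e+00] 25.05 [-2.24816105e-03  2.59091571e-01  1.67267333e+00  1.46415345e-05
  1.20851513e+00 -2.70809994e+00] [ 0.14143477 -0.06740328  0.02841282]
knob pred [317.89229517 254.97598403]
[([323, 202, 7, 13, 60], [326.0, 208.0], [0.4579, 0.1014, 0.09])]
granite [([0.471, 0.112, 0.135], 0.59)]
[0.0006, 0.0007, 0.0977, -0.0628, 0.0296, 0.0386]
[(np.float64(318.5), np.float64(248.5), np.float32(32.6)), (np.float64(354.5), np.float64(292.5), np.float32(25.2)), (np.float64(269.5), np.float64(218.5), np.float32(54.0)), (np.float64(313.5), np.float64(186.5), np.float32(29.3))] expected r 31.65403495161624
```

>>> jog_arm(steps=[[0.0006, 0.0007, 0.03, 0, 0, 0], [0.0006, 0.0007, 0.055, 0, 0, 0], [0.0006, 0.0007, 0.075, 0, 0, 0], [0.0006, 0.0007, 0.088, 0, 0, 0], [0.0006, 0.0007, 0.095, 0, 0, 0], [0.0006, 0.0007, 0.0977, 0, 0, 0], [0.0006, 0.0007, 0.0977, 0, 0, 0], [0.0006, 0.0007, 0.0977, 0, 0, 0]])

```text
clock: 25.9
position: [0.4703, 0.1151, 0.114]
orientation: [-3.14, 0.001, -2.006]
force: [-0.1, 0.8, 0.8]
gripper_width: 0.0599
```

```bash
cat > t.py <<'E'
from h import *
import sys
C=np.array([.4703,.115])
def mark():
    o=observe(); im,K,W=cam("wrist")
    f=im.astype(int); m=(f[...,0]>70)&(f[...,0]>1.7*f[...,1])&(f[...,0]>1.7*f[...,2])
    n,l,st,c=cv2.connectedComponentsWithStats(m.astype(np.uint8)); r=[]
    psi=o["orientation"][2]
    for i in range(1,n):
        if st[i,4]<6: continue
        p=px2w(K,W,*c[i],.09)[:2]-C
        if np.hypot(*p)<.03: r.append((c[i].round(0).tolist(),int(st[i,4]),round(float(np.hypot(*p)),4),round(float((np.degrees(np.arctan2(p[1],p[0])-psi)+180)%360-180),1)))
    return o,im,r
if __name__=="__main__":
    o,im,r=mark(); save(im,"t%04d"%(o["clock"]*100))
    print(round(o["clock"],2),"pos",o["position"].round(4),"psi",np.degrees(o["orientation"][2]).round(1),"q6",o["q"][5].round(2),"F",o["force"].round(1),"T",o["wrist_torque"].round(2),"w",round(o["gripper_width"],4),"mark",r)
E
python3 t.py
```

```text
25.9 pos [0.4703 0.1151 0.114 ] psi -114.9 q6 -2.71 F [-0.1  0.8  0.8] T [ 0.11 -0.07 -0.02] w 0.0599 mark [([330.0, 260.0], 163, 0.0183, -18.0)]
```

>>> jog_arm(steps=[[0, 0, 0, 0, 0, 0], [0, 0, 0, 0, 0, 0], [0, 0, 0, 0, 0, 0], [0, 0, 0, 0, 0, 0], [0, 0, 0, 0, 0, 0]], gripper=1)

```text
clock: 26.45
position: [0.4698, 0.1151, 0.1134]
orientation: [3.141, 0.0, -2.006]
force: [-1.8, 1.1, 2.6]
gripper_width: 0.0327
```

```bash
python3 t.py
```

```text
26.45 pos [0.4698 0.1151 0.1134] psi -115.0 q6 -2.71 F [-1.8  1.1  2.6] T [0.23 0.13 0.  ] w 0.0327 mark [([329.0, 261.0], 168, 0.0183, -17.6)]
```

The grip is clean, and the mark sits at -17.6° relative to the tool as reference: slip will show as this angle rising. I turn clockwise.

>>> jog_arm(steps=[[0, 0, 0, 0, 0, 6], [0, 0, 0, 0, 0, 13], [0, 0, 0, 0, 0, 20], [0, 0, 0, 0, 0, 27], [0, 0, 0, 0, 0, 34], [0, 0, 0, 0, 0, 41], [0, 0, 0, 0, 0, 48], [0, 0, 0, 0, 0, 55], [0, 0, 0, 0, 0, 60]])

```text
clock: 27.4
position: [0.4691, 0.1162, 0.1134]
orientation: [3.139, -0.002, -3.058]
force: [-4.6, 8.5, 6.3]
gripper_width: 0.0331
```

```bash
python3 t.py
```

```text
27.4 pos [0.4691 0.1162 0.1134] psi -175.2 q6 -1.66 F [-4.6  8.5  6.3] T [1.51 0.65 0.13] w 0.0331 mark [([327.0, 261.0], 165, 0.0182, -14.1)]
```

The knob axis is about 1.3 mm off the TCP in tool x, which gave about 9 N of side force. I let the TCP follow a circle about the true axis from here on.

>>> jog_arm(steps=[[0.0009, 0.0012, 0, 0, 0, 0], [0.0009, 0.0014, 0, 0, 0, 7], [0.0009, 0.0015, 0, 0, 0, 14], [0.0008, 0.0016, 0, 0, 0, 20], [0.0008, 0.0016, 0, 0, 0, 20]])

```text
clock: 27.95
position: [0.469, 0.1169, 0.1134]
orientation: [3.141, 0.0, 2.88]
force: [-0.3, 3.2, 2.1]
gripper_width: 0.0332
```

```bash
cat > t.py <<'E'
from h import *
def mark():
    o=observe(); im,K,W=cam("wrist"); M=np.array(calibration("wrist")["mount"])
    f=im.astype(int); m=(f[...,0]>70)&(f[...,0]>1.7*f[...,1])&(f[...,0]>1.7*f[...,2])
    n,l,st,c=cv2.connectedComponentsWithStats(m.astype(np.uint8)); r=[]
    for i in range(1,n):
        if st[i,4]<6: continue
        p=px2w(K,M,*c[i],.0235)[:2]-[-.0013,0]   # tool frame, dial top 23.5 mm ahead of the TCP
        if np.hypot(*p)<.03: r.append((c[i].round(0).tolist(),int(st[i,4]),round(float(np.hypot(*p)),4),round(float(-np.degrees(np.arctan2(p[1],p[0]))),1)))
    return o,im,r
if __name__=="__main__":
    o,im,r=mark(); save(im,"t%04d"%(o["clock"]*100))
    print(round(o["clock"],2),"pos",o["position"].round(4),"psi",np.degrees(o["orientation"][2]).round(1),"q6",o["q"][5].round(2),"F",o["force"].round(1),"T",o["wrist_torque"].round(2),"w",round(o["gripper_width"],4),"mark",r)
E
python3 t.py
```

```text
27.95 pos [0.469  0.1169 0.1134] psi 165.0 q6 -1.31 F [-0.3  3.2  2.1] T [ 0.67 -0.08  0.13] w 0.0332 mark [([327.0, 261.0], 159, 0.0173, -10.1)]
```

>>> jog_arm(steps=[[0, 0.0002, 0, 0, 0, 7], [0, 0.0003, 0, 0, 0, 14], [-0.0001, 0.0005, 0, 0, 0, 21], [-0.0001, 0.0005, 0, 0, 0, 24], [-0.0001, 0.0005, 0, 0, 0, 24]])

```text
clock: 28.5
position: [0.4693, 0.1174, 0.1134]
orientation: [3.141, -0.0, 2.463]
force: [-0.1, 4.9, 1.4]
gripper_width: 0.0329
```

```bash
python3 t.py
```

```text
28.5 pos [0.4693 0.1174 0.1134] psi 141.1 q6 -0.89 F [-0.1  4.9  1.4] T [ 0.83 -0.09  0.1 ] w 0.0329 mark [([326.0, 261.0], 159, 0.0168, -10.4)]
```

>>> jog_arm(steps=[[0, 0.0002, 0, 0, 0, 7], [0, 0.0003, 0, 0, 0, 14], [-0.0001, 0.0005, 0, 0, 0, 20], [-0.0001, 0.0005, 0, 0, 0, 20]])

```text
clock: 28.95
position: [0.4697, 0.1177, 0.1134]
orientation: [3.141, -0.0, 2.113]
force: [0.5, 4.5, 2.4]
gripper_width: 0.0329
```

```bash
python3 t.py
```

```text
28.95 pos [0.4697 0.1177 0.1134] psi 121.1 q6 -0.54 F [0.5 4.5 2.4] T [ 0.81 -0.07  0.1 ] w 0.0329 mark [([326.0, 261.0], 157, 0.0164, -12.0)]
```

>>> jog_arm(steps=[[0, 0.0002, 0, 0, 0, 7], [0, 0.0003, 0, 0, 0, 14], [-0.0001, 0.0005, 0, 0, 0, 20], [-0.0001, 0.0005, 0, 0, 0, 20]])

```text
clock: 29.4
position: [0.4702, 0.118, 0.1135]
orientation: [3.141, -0.001, 1.764]
force: [0.3, 4.9, 1.9]
gripper_width: 0.0331
```

```bash
python3 t.py
```

```text
29.4 pos [0.4702 0.118  0.1135] psi 101.1 q6 -0.19 F [0.3 4.9 1.9] T [ 0.85 -0.1   0.15] w 0.0331 mark [([325.0, 261.0], 165, 0.0162, -12.1)]
```

>>> jog_arm(steps=[[0, 0.0002, 0, 0, 0, 7], [0, 0.0003, 0, 0, 0, 14], [-0.0001, 0.0005, 0, 0, 0, 20], [-0.0001, 0.0005, 0, 0, 0, 20]])

```text
clock: 29.85
position: [0.4707, 0.118, 0.1135]
orientation: [3.141, -0.001, 1.415]
force: [-0.1, 4.7, 3.1]
gripper_width: 0.0333
```

```bash
python3 t.py
```

```text
29.85 pos [0.4707 0.118  0.1135] psi 81.1 q6 0.16 F [-0.1  4.7  3.1] T [ 0.81 -0.    0.13] w 0.0333 mark [([323.0, 260.0], 167, 0.0163, -11.0)]
```

>>> jog_arm(steps=[[0, 0.0002, 0, 0, 0, 6], [0, 0.0003, 0, 0, 0, 12], [0, 0.0003, 0, 0, 0, 12]])

```text
clock: 30.2
position: [0.471, 0.1179, 0.1135]
orientation: [3.141, -0.001, 1.205]
force: [0.2, 5.4, 2.2]
gripper_width: 0.0333
```

```bash
python3 t.py
```

```text
30.2 pos [0.471  0.1179 0.1135] psi 69.1 q6 0.37 F [0.2 5.4 2.2] T [0.82 0.04 0.15] w 0.0333 mark [([320.0, 260.0], 164, 0.0162, -6.4)]
```

>>> jog_arm(steps=[[0, 0.0002, 0, 0, 0, 6], [0, 0.0003, 0, 0, 0, 12], [0, 0.0003, 0, 0, 0, 12]])

```text
clock: 30.55
position: [0.4713, 0.1178, 0.1135]
orientation: [3.141, -0.001, 0.996]
force: [0.4, 5.6, 2.3]
gripper_width: 0.0328
```

```bash
python3 t.py
```

```text
30.55 pos [0.4713 0.1178 0.1135] psi 57.1 q6 0.58 F [0.4 5.6 2.3] T [0.78 0.02 0.16] w 0.0328 mark [([302.0, 262.0], 164, 0.0162, 19.5)]
```

The mark jumped by about 30°, so the first click has come. I check the knob's white line for grip slip.

```bash
ls pics | grep t; python3 - <<'E'
import cv2,numpy as np,glob
for f in sorted(glob.glob("pics/t[23]*.png")):
    im=cv2.imread(f).astype(int)[264:340,275:375]; mn=im.min(2)
    m=(mn>95).astype(np.uint8); n,l,st,c=cv2.connectedComponentsWithStats(m)
    print(f,[((c[i]+[275,264]).round(1).tolist(),st[i].tolist()) for i in range(1,n) if st[i,4]>12])
E
```

```text
t2590.png
t2645.png
t2740.png
t2795.png
t2850.png
t2895.png
t2940.png
t2985.png
t3020.png
t3055.png
pics/t2590.png [([320.8, 279.6], [0, 0, 91, 46, 2137]), ([371.0, 273.8], [88, 0, 12, 29, 128]), ([327.7, 325.5], [43, 47, 20, 29, 306]), ([370.9, 332.4], [92, 60, 8, 16, 99])]
pics/t2645.png [([318.7, 278.8], [0, 0, 89, 48, 2057]), ([370.4, 272.8], [89, 0, 11, 23, 130]), ([326.3, 326.1], [42, 48, 19, 28, 292])]
pics/t2740.png [([317.8, 279.2], [0, 0, 87, 47, 1904]), ([359.8, 264.7], [81, 0, 9, 3, 20]), ([327.0, 325.9], [42, 48, 20, 28, 295])]
pics/t2795.png [([318.0, 279.3], [0, 0, 87, 47, 1914]), ([326.3, 326.0], [42, 48, 19, 28, 297])]
pics/t2850.png [([318.0, 279.2], [0, 0, 87, 47, 1893]), ([326.3, 326.0], [42, 48, 19, 28, 297])]
pics/t2895.png [([317.4, 278.9], [0, 0, 87, 47, 1924]), ([326.2, 325.7], [42, 48, 19, 28, 298])]
pics/t2940.png [([318.1, 279.1], [0, 0, 86, 47, 1902]), ([326.0, 325.7], [42, 48, 19, 28, 299])]
pics/t2985.png [([318.7, 279.0], [0, 0, 89, 47, 1935]), ([325.7, 325.8], [41, 47, 19, 29, 297])]
pics/t3020.png [([319.7, 278.8], [0, 0, 88, 47, 2016]), ([325.7, 325.8], [41, 47, 19, 29, 297])]
pics/t3055.png [([321.9, 284.5], [0, 0, 92, 76, 2455])]
```

No grip slip: the line stays at (326,326). I continue in 8–10° steps.

>>> jog_arm(steps=[[0, 0.0001, 0, 0, 0, 5], [0, 0.0002, 0, 0, 0, 10], [0, 0.0002, 0, 0, 0, 10]])

```text
clock: 30.9
position: [0.4715, 0.1176, 0.1135]
orientation: [3.141, -0.001, 0.823]
force: [0.3, 5.7, 3.3]
gripper_width: 0.0331
```

```bash
python3 t.py
```

```text
30.9 pos [0.4715 0.1176 0.1135] psi 47.1 q6 0.75 F [0.3 5.7 3.3] T [ 0.83 -0.02  0.14] w 0.0331 mark [([300.0, 262.0], 163, 0.0163, 20.5)]
```

>>> jog_arm(steps=[[0, 0.0001, 0, 0, 0, 5], [0, 0.0002, 0, 0, 0, 10], [0, 0.0002, 0, 0, 0, 10]])

```text
clock: 31.25
position: [0.4717, 0.1174, 0.1135]
orientation: [3.142, -0.001, 0.649]
force: [-0.3, 4.9, 2.2]
gripper_width: 0.0331
```

```bash
python3 t.py
```

```text
31.25 pos [0.4717 0.1174 0.1135] psi 37.2 q6 0.92 F [-0.3  4.9  2.2] T [ 0.84 -0.08  0.05] w 0.0331 mark [([297.0, 264.0], 168, 0.0163, 25.5)]
```

>>> jog_arm(steps=[[0, 0.0001, 0, 0, 0, 5], [0, 0.0001, 0, 0, 0, 5]])

```text
clock: 31.5
position: [0.4717, 0.1173, 0.1135]
orientation: [-3.142, -0.001, 0.562]
force: [2.0, 5.9, 2.5]
gripper_width: 0.0331
```

```bash
python3 t.py
```

```text
31.5 pos [0.4717 0.1173 0.1135] psi 32.2 q6 1.01 F [2.  5.9 2.5] T [ 0.84 -0.23  0.14] w 0.0331 mark [([284.0, 273.0], 166, 0.0163, 49.8)]
```

Two clicks: the mark is at 49.8°, about 61° of slip. I check whether knob or sleeve sprang back, since that bears on the foot force.

```bash
python3 - <<'E'
import cv2,numpy as np,glob
R0=None
for f in sorted(glob.glob("pics/t*.png")):
    im=cv2.imread(f); g=im[:,:,:].astype(int)
    s=g[300:345,290:365]; m=(s.min(2)>120).astype(np.uint8)
    n,l,st,c=cv2.connectedComponentsWithStats(m); i=1+st[1:,4].argmax() if n>1 else 0
    print(f[6:10],"line",(c[i]+[290,300]).round(1),st[i].tolist(), end=" ")
    t=cv2.cvtColor(im,cv2.COLOR_BGR2GRAY)[268:340,285:350].astype(np.float32)
    if R0 is None and '2850' in f: R0=t
    if R0 is not None: print("shift",np.round(cv2.phaseCorrelate(R0,t)[0],1),end="")
    print()
E
```

```text
2590 line [327.9 326.2] [31, 13, 14, 27, 83] 
2645 line [325.8 328. ] [30, 15, 13, 27, 85] 
2740 line [327.  326.2] [30, 15, 13, 23, 65] 
2795 line [328.2 320.5] [33, 14, 11, 13, 45] 
2850 line [327.1 324.8] [32, 15, 12, 18, 55] shift [0. 0.]
2895 line [326.7 323.4] [32, 14, 11, 20, 60] shift [ 0.  -0.1]
2940 line [327.6 321.9] [34, 14, 9, 20, 62] shift [-0.6 -0.3]
2985 line [324.6 326. ] [32, 22, 7, 8, 21] shift [-0.7 -0.4]
3020 line [328.  318.4] [34, 15, 9, 8, 32] shift [-0.4 -0.1]
3055 line [326.  326.4] [29, 15, 14, 25, 86] shift [-1.  -0.2]
3090 line [326.3 323.6] [29, 12, 15, 28, 138] shift [-1.   0.1]
3125 line [326.  325.4] [29, 13, 14, 26, 107] shift [-0.8 -0.1]
3150 line [325.6 326.7] [29, 15, 14, 26, 101] shift [-0.5 -0.7]
```

The knob held in the grip; it is the sleeve that springs back a little at each click. I re-load it by part of a click's travel, without reaching the next click.

>>> jog_arm(steps=[[0, 0.0001, 0, 0, 0, 4], [0, 0.0002, 0, 0, 0, 8], [0, 0.0002, 0, 0, 0, 8]])

```text
clock: 31.85
position: [0.4719, 0.1171, 0.1135]
orientation: [-3.142, -0.001, 0.423]
force: [0.8, 5.7, 1.9]
gripper_width: 0.0329
```

```bash
python3 t.py
```

```text
31.85 pos [0.4719 0.1171 0.1135] psi 24.3 q6 1.15 F [0.8 5.7 1.9] T [ 0.86 -0.05  0.13] w 0.0329 mark [([284.0, 274.0], 161, 0.0161, 50.4)]
```

>>> jog_arm(steps=[[0, 0.0001, 0, 0, 0, 4], [0, 0.0001, 0, 0, 0, 4]])

```text
clock: 32.1
position: [0.4719, 0.117, 0.1135]
orientation: [-3.141, -0.001, 0.354]
force: [0.6, 5.7, 2.6]
gripper_width: 0.0328
```

```bash
python3 t.py
```

```text
32.1 pos [0.4719 0.117  0.1135] psi 20.3 q6 1.22 F [0.6 5.7 2.6] T [ 0.87 -0.03  0.18] w 0.0328 mark [([283.0, 274.0], 155, 0.0164, 50.8)]
```

>>> jog_arm(steps=[[0, 0.0001, 0, 0, 0, 3], [0, 0.0001, 0, 0, 0, 3], [0, 0.0001, 0, 0, 0, 3]])

```text
clock: 32.45
position: [0.4719, 0.117, 0.1135]
orientation: [-3.141, -0.001, 0.303]
force: [0.5, 5.3, 3.1]
gripper_width: 0.0335
```

```bash
python3 t.py
```

```text
32.45 pos [0.4719 0.117  0.1135] psi 17.4 q6 1.27 F [0.5 5.3 3.1] T [ 0.91 -0.09  0.16] w 0.0335 mark [([283.0, 274.0], 154, 0.0164, 50.9)]
```

>>> jog_arm(steps=[[0, 0, 0, 0, 0, 0], [0, 0, 0, 0, 0, 0], [0, 0, 0, 0, 0, 0], [0, 0, 0, 0, 0, 0]], gripper=0.32)

```text
clock: 32.9
position: [0.4716, 0.1165, 0.1132]
orientation: [3.141, 0.0, 0.299]
force: [1.2, -0.5, 0.5]
gripper_width: 0.0596
```

```bash
python3 t.py
```

```text
32.9 pos [0.4716 0.1165 0.1132] psi 17.1 q6 1.27 F [ 1.2 -0.5  0.5] T [-0.01 -0.05  0.01] w 0.0596 mark [([282.0, 274.0], 160, 0.0169, 51.1)]
```

The grip is released and the sleeve stayed. I rise clear and make the last checks.

>>> jog_arm(steps=[[0, 0, -0.01, 0, 0, 0], [0, 0, -0.04, 0, 0, 0], [0, 0, -0.08, 0, 0, 0], [0, 0, -0.12, 0, 0, 0], [-0.02, 0, -0.14, 0, 0, 0], [-0.02, 0, -0.14, 0, 0, 0], [-0.02, 0, -0.14, 0, 0, 0], [-0.02, 0, -0.14, 0, 0, 0]])

```text
clock: 33.75
position: [0.4525, 0.1109, 0.2523]
orientation: [-3.141, 0.002, 0.298]
force: [0.3, -0.4, 0.0]
gripper_width: 0.0601
```

```bash
python3 - <<'E'
from h import *
o=observe(); im,K,W=cam("wrist"); save(im,"w20"); psi=o["orientation"][2]
print(o["clock"],o["position"],o["force"])
f=im.astype(int); C=np.array([.4706,.1165])
p=w2px(K,W,[*C,.133]); u,v=p.astype(int); print("knob px",p)
m=(f[...,0]>70)&(f[...,0]>1.7*f[...,1])&(f[...,0]>1.7*f[...,2]); n,l,st,c=cv2.connectedComponentsWithStats(m.astype(np.uint8))
for i in range(1,n):
    if st[i,4]>6:
        q=px2w(K,W,*c[i],.09)[:2]-C
        if np.hypot(*q)<.035: print("red",c[i],st[i,4],q,np.degrees(np.arctan2(q[1],q[0])))
# white line on knob top: bright px between 7 and 16 mm from the axis
uu,vv=np.meshgrid(range(u-45,u+45),range(v-45,v+45)); P=np.array([px2w(K,W,a,b,.133)[:2]-C for a,b in zip(uu.ravel(),vv.ravel())])
r=np.hypot(*P.T); b=f[vv.ravel(),uu.ravel()].min(1); k=(r>.009)&(r<.015)&(b>110)
a=np.degrees(np.arctan2(P[k,1],P[k,0])); print("line n",k.sum(),"mean ang",np.degrees(np.arctan2(P[k,1].mean(),P[k,0].mean())),np.percentile(a,[5,50,95]))
d=P[(r<.02)&(b<50)]; print("dark centre",d.mean(0))
# arm direction and press
for nm in("scene","side"):
    camera(nm)
    print(nm,[(t,[(np.round(d["centre"],3).tolist(),round(d["conf"],2)) for d in look_for(nm,t)[:2]]) for t in("handle_ball","ratchet_grip","basalt","serpentinite","loupe","oil")])
E
```

```text
33.75 [0.45250314 0.11088005 0.25228931] [ 0.3470919  -0.40513409  0.04477634]
knob px [313.70388009 203.86920187]
red [296.31111111 177.15555556] 45 [0.0066255 0.0158125] 67.26612946362381
line n 56 mean ang 0.8594797879505688 [-8.64429129  0.97831004  9.02710088]
dark centre [-0.00059704 -0.00242859]
scene [('handle_ball', [([0.476, 0.124, 0.084], 0.85)]), ('ratchet_grip', []), ('basalt', [([0.579, -0.177, 0.025], 0.69)]), ('serpentinite', [([0.506, -0.295, 0.03], 0.64)]), ('loupe', [([0.386, 0.369, 0.027], 0.65)]), ('oil', [([0.698, -0.353, 0.043], 0.77)])]
side [('handle_ball', [([0.468, 0.129, 0.083], 0.85)]), ('ratchet_grip', [([0.466, 0.122, 0.137], 0.52)]), ('basalt', []), ('serpentinite', [([0.494, -0.286, 0.028], 0.58)]), ('loupe', [([0.367, 0.379, 0.031], 0.83)]), ('oil', [])]
```

```bash
python3 - <<'E'
from h import *
im,K,W=cam("wrist"); g=cv2.cvtColor(im,cv2.COLOR_RGB2GRAY)
for nm,q in(("ball",[.4685,.0405,.075]),("col",[.4720,.1955,.084])):
    p=w2px(K,W,q); u,v=p.astype(int); print(nm,p,"r",398*.012/(W[2,3]-q[2]))
    s=g[max(v-40,0):v+40,max(u-40,0):u+40]
    m=(s<55) if nm=="ball" else (s>165)
    n,l,st,c=cv2.connectedComponentsWithStats(m.astype(np.uint8))
    for i in range(1,n):
        if st[i,4]>150:
            x=np.array([st[i,0]+st[i,2]/2-.5+max(u-40,0),st[i,1]+st[i,3]/2-.5+max(v-40,0)]); print(st[i].tolist(),x,px2w(K,W,*x,q[2]).round(4))
E
```

```text
ball [402.86677378 218.24295417] r 15.238550359805073
[29, 27, 27, 27, 531] [404. 218.] [0.469  0.0397 0.075 ]
col [214.00330616 158.22293382] r 15.689075679867486
[0, 0, 18, 80, 761] [182.5 157.5] [0.4656 0.2183 0.084 ]
[26, 30, 24, 25, 451] [211.5 160. ] [0.4702 0.197  0.084 ]
```

```bash
python3 -c "
from plant import *
print(job_done())"
```

```text
the job is handed in; nothing more can be done
None
```

The granite billet is clamped in the press: it sits on the slide between the stops, the arm is against its stop, and the ratchet has clicked twice. I handed it in at about 34 s of the 72 s allowed; no verdict was reported.

**What I did**
- I chose the smallest of the three pink blocks and gripped it across its 25 mm side.
- The press arm was open only about 1.2 rad, so the gripper body would have hit the knob when placing. I first nudged the arm further open, to about 1.42 rad.
- I lowered the billet slowly and it touched the glass at about 14 N. I then swung the arm home until I felt the stop at about 6 N.
- I turned the knob clockwise to two clicks, then a further 15° without reaching a third. This re-loaded the screw, because the sleeve springs back a little at each click. I released and rose clear.

**Last checks**
- **Billet:** before the arm came over it, it lay within about 1 mm of the seat centre, inside the stops. I did not view it again afterwards.
- **Ratchet:** the red mark stood about 62° from where it started, which is two clicks (about 1.05 to 1.1 rad), and did not move on release. A rougher second look gave 66°; the two methods disagree by a few degrees, but both mean two clicks.
- **Arm:** the ball was within about 1 mm of its expected home position, so the arm is about 0.015 rad from its stop.
- **Press and bench:** the press showed about 2 mm of apparent shift at most, close to the measuring error. The basalt, serpentinite, loupe and oil bottle were seen in place; I did not re-check the dish and tweezers.
- **Foot force:** I could not measure it directly. I infer it from the clicks and from a turning torque of 0.16 to 0.18 Nm just before release.

While turning the knob I had about 9 N of side force at first, because the knob axis was about 1.3 mm off the gripper's centre. I corrected for that, and it stayed below 6 N afterwards.

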